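# Book a finished shape board in with the hand scanner and file it in the rack

## Robot

A 7-joint arm with a two-finger parallel gripper is mounted at the origin on the work surface. World frame = base frame: x ahead of the robot, y to its left, z up, the work surface at z = 0. Lengths are in m, angles in rad, forces in N, time in s.
With the tool pointing down it reaches from about 0.425 to 0.8 m from the base axis. Payload 8.3 kg.
Tool frame: the origin (TCP) lies at the very end of the fingers, on their centre line; the grasp point (between the pads) lies 19 mm behind it (manip.grip_depth is the distance from the TCP to the grasp point, in m); x points along the fingers, y is the direction in which the jaws open and shut, and the axes are right-handed (so a half turn about x gives the same grasp; the last joint's range is limited). The gripper opens to 85 mm and grips with 20 to 120 N. Pads are 22 mm wide; open, the fingers measure 114 mm over their backs; the gripper's body (76 mm by 85 mm) begins 54 mm behind the grasp point. The pads swing forward as they close: fully open they stand 13 mm farther back than shut.
Start: joints at [1.165, 0.383, 0.016, 1.37, -0.006, 1.388, -0.046], TCP at [0.21, -0.589, 0.231] pointing down, gripper open.
Joint ranges: [-2.95, 2.95], [-0.25, 2.06], [-1.52, 1.56], [0.18, 2.33], [-1.44, 4.58], [0.02, 2.06], [-3.01, 3.01]. Speed limits (rad/s): [2.39, 2.39, 3.01, 3.01, 3.14, 3.14, 3.14].

## Interface

Orientations are given as a unit quaternion [w, x, y, z].
In Python, from plant import manip gives the robot as it stands.
- The arm moves only by the tool servo_tool, never from a script. Its argument "moves" is one flat list of numbers, 7 for each row, row after row: the shift along the tool's x, y, z in cm, then the turn, a rotation vector about the tool's x, y, z in degrees, then the finger opening in cm, from 0 to 8.54. In form: [dx, dy, dz, wx, wy, wz, claw, dx, dy, dz, wx, wy, wz, claw, ...]. A call has 1 to 10 rows; each row shifts and turns the commanded pose from where the row before left it, along the tool's axes as they then stand; what a row does not reach is not made up. A row lasts 1/12 s, in which the tool goes at most 41.7 mm and 7.16 degrees, less where a joint would pass 70% of its speed; a pose out of reach is approached as far as the arm can. A call is refused whole if a number of a shift passes 4.17 or a number of a turn 7.16, either way. A call with a gripper value outside its range is refused whole. The fingers move at their own pace and stop on an object; "force" is the grip in N (left out, the last holds). Time passes only in rows, so rows that do not move let the fingers close. It gives the time, the measured TCP pose, the force and the opening at its end, in the units of the state.
- manip.read_state(): the state, without advancing time (a new reading comes with each control period).
- manip.get_image(name): name is "side" or "top" or "wrist"; returns a dict with "img" (384x512x3 uint8, red, green, blue), "fx", "fy", "cx", "cy" (pixels), "position" and "orientation" of the camera in the world; the wrist camera has in their place "tool_from_camera" (4x4, takes a point from camera to tool coordinates, whose origin is the TCP and whose axes are the tool frame's). Camera axes: x right, y down, z forward; pixel columns grow to the right and rows downward; lengths in m; the calibration is good to about 2 mm. A picture is of the moment at which its call begins: read the wrist's pose just before it. There is no depth.
- manip.sign_off(): hands the job in, once; it reports no verdict.
The state is a dict: "t": time; "joint_positions": joint angles; "qd": joint speeds; "joint_torque": joint torques, N m; "ee_pos": TCP position; "orientation": TCP orientation; "force": force on the tool from outside, world axes, zero at the start; "ft_torque": the same for the moment, N m; "opening": opening from 0.0 (shut) to 1.0 (fully open).
Only numpy, scipy, OpenCV 4.12 (cv2) and the standard library are available. Lean on these libraries where they do the work, as an engineer would, in place of code of your own. Each camera call takes 0.05 s, during which the arm holds its last target. There are 200 camera calls.

## Task

The pipe run is finished: take the hand scanner from its stand and read the barcode on the shape board while the board still leans on its easel - from a hand's breadth off (about 100 mm), aimed at the middle of the label, roughly square to it and with the scanner's handle pointing up or down the board so that the scan line crosses the bars - and hold it still for a second without touching the board. Put the scanner back nose-down in its stand, then stand the board upright on its long edge in the one free slot of the slotted rack, pushed in level with the boards beside it. Set things down rather than dropping them, and leave the stored boards, jar, bottle and pipe where they are.

Things in the scene. Friction and masses are not known exactly. Their poses are not given: they have to be found in the camera images.
- scanner: grey gun-shaped barcode scanner, 0.24 kg, standing nose-down. Head 42 (x) by 46 (y) by 138 mm (z). Origin: centre of the window on the nose; +z up the head to its flat rear end; beam along -z, scan line along y. Handle, 30 mm wide, leaves the +x face at z 75 to 115 and slopes up to x = 112, z = 135 mm. Grip the rear 45 mm of the head across y, fingers along -z
- stand: black charging stand, fixed. Base 120 x 110 x 14 mm, origin at the centre of its underside; on it an open-topped pocket, 52 mm (x) by 56 mm (y) inside, 5 mm walls, floor at z = 14, rim at z = 70 mm. The scanner stands centred in it, window on the pocket floor, handle along the stand's +x, above the rim
- easel: wooden easel, fixed, front to its -x; origin at the centre of the underside of its 116 x 130 x 12 mm base. The board's lower edge rests on a ledge (origin at x = -35, z = 35 mm here) behind a 9 mm lip and leans back 40 degrees from upright towards +x. The back plate, 120 mm wide, backs only the board's lower 80 mm; its upper 50 mm is free on both sides
- board: shape board on the easel: plywood, brown pipe outline, white barcode label, yellow mark on its upper edge, 160 mm long (y), 130 mm tall (z), 10 mm thick (x), 0.16 kg. Origin at the middle of its lower long edge, mid-thickness; +z runs up the board, +y along it, the label is on the -x face. Grip it across its thickness at the middle of the upper edge, fingers along -z
- label (a point): centre of the barcode label (70 mm along the board, 42 mm up it) on the board's -x face; on the board at x = -5, y = -36, z = 42 mm. The bars run up the board (z); axes as the board's
- board_top (a point): middle of the board's upper edge, 130 mm up the board from its origin; axes as the board's
- rack: wooden slotted rack, fixed. Base 170 (x) by 240 (y) by 12 mm, origin at the centre of its underside. Four slots along x, at y = -75, -25, 25, 75 mm, each 16 mm wide between round-topped teeth 34 mm wide, which stand in two rows at x = -50 and 50, up to z = 55 mm. Boards stand on the base (z = 12) on their long edges, centred at x = 0
- free_slot: the one empty slot of the rack: origin at the middle of the slot's floor (a paper strip 70 x 12 mm lies there), x along the slot, y across it, z up. A filed board has its origin here and its long side (its y) along this x, either way round
- stored_a: stored shape board with a blue mark, 160 mm long (y), 130 mm tall (z), 10 mm thick (x), origin at the middle of its lower edge, standing in a slot; leave it alone
- stored_b: as stored_a, with a green mark; leave it alone
- stored_c: as stored_a, with a red mark; leave it alone
- wax_jar: amber glass jar with steel lid, 62 mm across, 75 mm tall, origin under its centre; leave it alone
- pipe_bowl: wooden pipe standing on its bowl, bowl 42 mm across and 50 mm tall, stem reaching 90 mm along its +x; origin under the bowl; leave it alone
- stain_bottle: amber bottle with black cap, 60 mm across, 165 mm tall, origin under its centre; leave it alone
- sander: sanding spindle fixed at the right-hand end of the bench: disc 200 mm across in an upright plane facing +y, shaft axis 150 mm above the bench, running to -y; origin on the bench below the disc's face; an obstacle
Mind the look-alikes: they are no part of the job. Leave any green or turquoise look-alike of the scanner alone.

How it is judged:
By the outcome, as a careful person would: the job done as asked, in the order asked, and still so for the second after the job is handed in, with the robot touching nothing.
It also fails if it takes over 61 s, if anything falls off the work surface, if the arm or the gripper's body presses on something with over 40 N, if the wrist force passes 120 N, or if a joint passes its speed limit or range.

## Working session

There is one attempt and no reset: what is moved stays moved. The work goes in short steps, Python scripts to look and compute and a tool call to move; the robot and the scene stay as the last step left them, time stands still between calls to the robot, and variables do not carry over. Pictures are saved under pics/ and viewed, on a budget of 10 in all, crops included, one or two more only if the job needs it, and the job is handed in when it is done.

Besides the shell and the picture viewer there is one more tool, called after "Request:" in YAML: its name, and indented under it one key for each argument. servo_tool: Moves the arm, as the interface text tells. Its arguments: {"type":"object","properties":{"moves":{"type":"array"},"force":{"type":"number"}},"required":["moves"]}

```bash
mkdir -p pics; ls; cat > h.py <<'E'
import numpy as np,cv2
from scipy.spatial.transform import Rotation as R
from plant import manip
def q2R(q): return R.from_quat([q[1],q[2],q[3],q[0]])
def cam(n,save=None):
    s=manip.read_state(); d=manip.get_image(n)
    if save: cv2.imwrite('pics/'+save,d['img'][:,:,::-1])
    if n=='wrist':
        T=np.eye(4);T[:3,:3]=q2R(s['orientation']).as_matrix();T[:3,3]=s['ee_pos'];T=T@d['tool_from_camera']
    else:
        T=np.eye(4);T[:3,:3]=q2R(d['orientation']).as_matrix();T[:3,3]=d['position']
    d['T']=T;return d
def ray(d,u,v):
    r=d['T'][:3,:3]@np.array([(u-d['cx'])/d['fx'],(v-d['cy'])/d['fy'],1]);return d['T'][:3,3],r/np.linalg.norm(r)
def onz(d,u,v,z):
    o,r=ray(d,u,v);return o+r*(z-o[2])/r[2]
def proj(d,p):
    c=d['T'][:3,:3].T@(np.asarray(p)-d['T'][:3,3]);return d['fx']*c[0]/c[2]+d['cx'],d['fy']*c[1]/c[2]+d['cy']
def tri(d1,p1,d2,p2):
    o1,r1=ray(d1,*p1);o2,r2=ray(d2,*p2)
    t=np.linalg.lstsq(np.c_[r1,-r2],o2-o1,rcond=None)[0]
    a,b=o1+t[0]*r1,o2+t[1]*r2;return (a+b)/2,np.linalg.norm(a-b)
E
python3 - <<'E'
from h import *
import pickle
D={n:cam(n,n+'0.png') for n in('top','side')}
pickle.dump(D,open('d0.pkl','wb'))
for n in D:print(n,D[n]['T'].round(3).tolist(),D[n]['fx'])
print(manip.read_state(),manip.grip_depth)
E
```

```text
pics
top [[0.001, -0.986, 0.167, 0.285], [-1.0, -0.0, 0.005, -0.097], [-0.005, -0.167, -0.986, 1.303], [0.0, 0.0, 0.0, 1.0]] 404.98823682317834
side [[-0.971, -0.142, 0.193, 0.213], [-0.24, 0.532, -0.812, 0.987], [0.013, -0.835, -0.551, 0.843], [0.0, 0.0, 0.0, 1.0]] 368.8395917451501
{'t': 0.1, 'joint_positions': array([ 1.16507523,  0.38416507,  0.01638104,  1.37107745, -0.00633238,
        1.38820684, -0.04651293]), 'qd': array([-0.00094117, -0.00213409, -0.00103186, -0.00321651, -0.00062518,
        0.0002739 ,  0.00115049]), 'joint_torque': array([ 3.77731776e-03, -6.29135084e+01,  8.47930983e-01, -3.72756064e+01,
        1.67693733e-02,  1.04872024e-02, -1.53250801e-05]), 'ee_pos': array([ 0.20997517, -0.58817367,  0.2303592 ]), 'orientation': array([-0.1199962 , -0.69663315, -0.12125655,  0.69685006]), 'force': array([-0.58919289,  0.10748829, -0.84001938]), 'ft_torque': array([-0.03159837,  0.00092439,  0.0256186 ]), 'opening': 1.0021696112863818} 0.0187
```

View pics/top0.png

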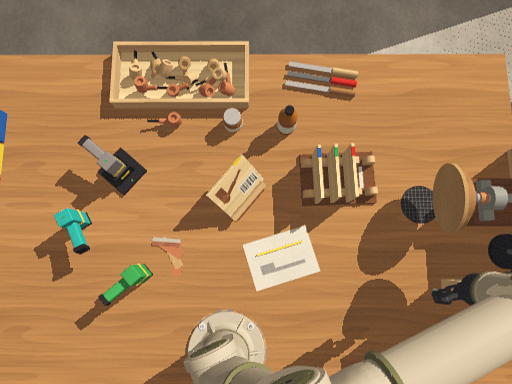

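View pics/side0.png

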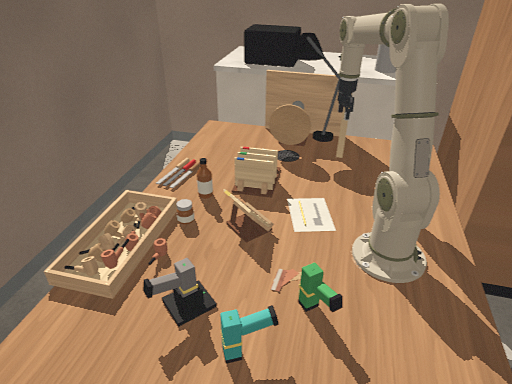

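Top view: the grey scanner is in its black stand at about (115,163). The turquoise gun at (75,230) and the green gun at (127,283) are look-alikes. The board with the yellow mark leans on the easel at (237,187). The rack is at (340,175), and its free slot looks like the right-hand one. I'll confirm this in one enlarged composite.

```bash
python3 - <<'E'
import cv2,numpy as np
a=cv2.imread('pics/top0.png');b=cv2.imread('pics/side0.png')
def c(i,x,y,w=80,h=60):return cv2.resize(i[y:y+h,x:x+w],(400,300),interpolation=cv2.INTER_CUBIC)
cv2.imwrite('pics/crop1.png',np.vstack([np.hstack([c(a,75,130),c(a,200,152,93,70)]),np.hstack([c(a,295,142),c(b,140,250,100,75)])]))
E
```

```text
(no output)
```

View pics/crop1.png

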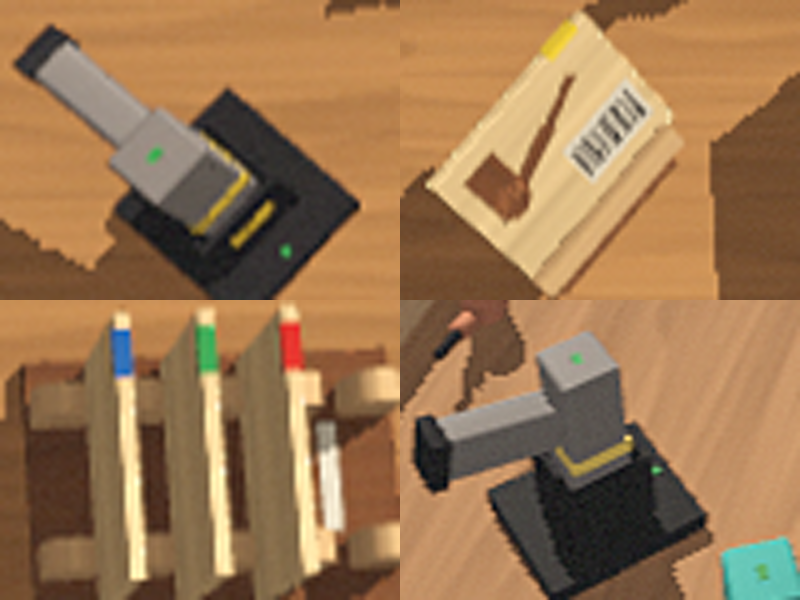

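The crops confirm it. The grey scanner's head top is centred near top px (106,161), with its handle towards the upper left. The barcode is at about (246,182), the yellow mark at (237,161), and the free slot's paper strip at about (361,178).

```bash
python3 - <<'E'
from h import *
import pickle
D=pickle.load(open('d0.pkl','rb'));t=D['top'];s=D['side']
np.set_printoptions(precision=4,suppress=True)
P=lambda x,y:(75+x/5,130+y/5)
B=lambda x,y:(200+(x-400)/4.3,152+y/4.286)
K=lambda x,y:(295+x/5,142+(y-300)/5)
print('dot top',onz(t,*P(155,155),.152), 'tri',tri(t,P(155,155),s,(140+(576-400)/4,250+(358-300)/4)))
for c in [(158,107),(213,147),(163,207),(108,160)]:print('headcorner',onz(t,*P(*c),.152))
print('handle end',onz(t,*P(35,52),.149))
for c in [(228,90),(358,207)]:print('base corner',onz(t,*P(*c),.014))
print('stand light',onz(t,*P(286,250),.014))
print('board upper L,R (back corner z?)',onz(t,*B(430,182),.135),onz(t,*B(580,12),.135))
print('lower', onz(t,*B(550,292),.038),onz(t,*B(680,125),.038))
print('label',onz(t,*B(608,132),.035+.042*.766+.005*.643))
print('strip',onz(t,*K(328,475),.012), onz(t,*K(325,422),.012),onz(t,*K(335,528),.012))
for c in [(122,318),(138,578),(205,312),(224,575),(290,310),(310,573)]:print('stored',onz(t,*K(*c),.142))
st=manip.read_state();Rm=q2R(st['orientation']).as_matrix();print(Rm)
d=manip.get_image('wrist');print(d['tool_from_camera'],d['fx'])
E
```

```text
dot top [0.5571 0.3452 0.152 ] tri (array([0.5584, 0.3458, 0.1515]), np.float64(0.002360363736870117))
headcorner [0.586  0.3453 0.152 ]
headcorner [0.5619 0.3116 0.152 ]
headcorner [0.5261 0.3386 0.152 ]
headcorner [0.5541 0.3725 0.152 ]
handle end [0.6202 0.4213 0.149 ]
base corner [0.6336 0.353  0.014 ]
base corner [0.5551 0.2638 0.014 ]
stand light [0.5266 0.3092 0.014 ]
board upper L,R (back corner z?) [0.461  0.0504 0.135 ] [ 0.5799 -0.0506  0.135 ]
lower [ 0.3945 -0.0263  0.038 ] [ 0.5183 -0.1212  0.038 ]
label [ 0.5072 -0.0688  0.0704]
strip [ 0.5369 -0.4313  0.012 ] [ 0.572  -0.4308  0.012 ] [ 0.502  -0.4343  0.012 ]
stored [ 0.606 -0.28   0.142]
stored [ 0.4508 -0.2853  0.142 ]
stored [ 0.6097 -0.3291  0.142 ]
stored [ 0.4525 -0.3351  0.142 ]
stored [ 0.6109 -0.3794  0.142 ]
stored [ 0.4537 -0.3848  0.142 ]
[[-0.0006  0.3362 -0.9418]
 [ 0.0017 -0.9418 -0.3362]
 [-1.     -0.0018 -0.    ]]
[[-0.0006 -0.3027  0.9531 -0.143 ]
 [ 1.     -0.0006  0.0004 -0.0009]
 [ 0.0004  0.9531  0.3027 -0.0773]
 [ 0.      0.      0.      1.    ]] 320.05494113678844
```

```bash
cat >> h.py <<'E'
from scipy.linalg import expm,logm
np.set_printoptions(precision=4,suppress=True)
def pose():
    s=manip.read_state();T=np.eye(4);T[:3,:3]=q2R(s['orientation']).as_matrix();T[:3,3]=s['ee_pos'];return T
def mk(p,x,z):
    x=np.array(x,float);x/=np.linalg.norm(x);z=np.array(z,float);z-=x*(x@z);z/=np.linalg.norm(z)
    T=np.eye(4);T[:3,:3]=np.c_[x,np.cross(z,x),z];T[:3,3]=p;return T
def rows(T0,T1,N):
    """N equal rows; returns (d cm, w deg) per row, and the end reached with rounding"""
    D=expm(np.real(logm(np.linalg.inv(T0)@T1))/N)
    d=(D[:3,3]*100).round(2);w=np.degrees(R.from_matrix(D[:3,:3]).as_rotvec()).round(2)
    print(N,'x',d.tolist(),w.tolist());return d,w
def az(a):a=np.radians(a);return np.array([np.cos(a),np.sin(a),0])
E
python3 - <<'E'
from h import *
T0=pose();T1=mk([.557,.345,.26],[0,0,-1],az(229.5))
d,w=rows(T0,T1,28)
D=np.eye(4);D[:3,3]=d/100;D[:3,:3]=R.from_rotvec(w,degrees=True).as_matrix()
T=T0
for i in range(1,29):
    T=T@D
    if i%4==0:print(T[:3,3],np.hypot(*T[:2,3]))
E
```

```text
28 x [-0.1, -2.09, -2.93] [-1.07, -0.0, 0.0]
[ 0.2889 -0.4679  0.2346] 0.5499176681430962
[ 0.3586 -0.342   0.2388] 0.4955494281397843
[ 0.4187 -0.2112  0.2429] 0.4689991004051932
[ 0.4689 -0.0764  0.2471] 0.475105012497475
[0.5089 0.0619 0.2512] 0.5126701500271822
[0.5385 0.2028 0.2554] 0.5753874272798347
[0.5574 0.3454 0.2596] 0.6557926277706978
```

Request:
servo_tool:
  moves: [-0.1,-2.1,-2.93,-1.07,0,0,8.5,-0.1,-2.1,-2.93,-1.07,0,0,8.5,-0.1,-2.1,-2.93,-1.07,0,0,8.5,-0.1,-2.1,-2.93,-1.07,0,0,8.5,-0.1,-2.1,-2.93,-1.07,0,0,8.5,-0.1,-2.1,-2.93,-1.07,0,0,8.5,-0.1,-2.1,-2.93,-1.07,0,0,8.5,-0.1,-2.1,-2.93,-1.07,0,0,8.5,-0.1,-2.1,-2.93,-1.07,0,0,8.5,-0.1,-2.1,-2.93,-1.07,0,0,8.5]

```text
t: 0.98
ee_pos: [0.39, -0.2748, 0.2412]
orientation: [-0.185, -0.682, -0.185, 0.682]
force: [0.5, 0.1, -0.1]
opening: 0.995
```

Request:
servo_tool:
  moves: [-0.1,-2.1,-2.93,-1.07,0,0,8.5,-0.1,-2.1,-2.93,-1.07,0,0,8.5,-0.1,-2.1,-2.93,-1.07,0,0,8.5,-0.1,-2.1,-2.93,-1.07,0,0,8.5,-0.1,-2.1,-2.93,-1.07,0,0,8.5,-0.1,-2.1,-2.93,-1.07,0,0,8.5,-0.1,-2.1,-2.93,-1.07,0,0,8.5,-0.1,-2.1,-2.93,-1.07,0,0,8.5,-0.1,-2.1,-2.93,-1.07,0,0,8.5,-0.1,-2.1,-2.93,-1.07,0,0,8.5]

```text
t: 1.82
ee_pos: [0.5082, 0.0649, 0.2513]
orientation: [0.248, 0.662, 0.248, -0.662]
force: [0.8, -0.8, -0.3]
opening: 0.995
```

Request:
servo_tool:
  moves: [-0.1,-2.1,-2.93,-1.07,0,0,8.5,-0.1,-2.1,-2.93,-1.07,0,0,8.5,-0.1,-2.1,-2.93,-1.07,0,0,8.5,-0.1,-2.1,-2.93,-1.07,0,0,8.5,-0.1,-2.1,-2.93,-1.07,0,0,8.5,-0.1,-2.1,-2.93,-1.07,0,0,8.5,-0.1,-2.1,-2.93,-1.07,0,0,8.5,-0.1,-2.1,-2.93,-1.07,0,0,8.5,0,0,0,0,0,0,8.5,0,0,0,0,0,0,8.5]

```text
t: 2.65
ee_pos: [0.5544, 0.3505, 0.2581]
orientation: [-0.298, -0.64, -0.299, 0.642]
force: [0.4, -0.6, 0.4]
opening: 0.997
```

```bash
python3 - <<'E'
from h import *
import pickle
s=manip.read_state();print(s['t'],s['ee_pos'],s['joint_positions'],s['force']);print(pose())
d=cam('wrist','w1.png');pickle.dump(d,open('w1.pkl','wb'))
E
```

```text
2.65 [0.5544 0.3505 0.2581] [-0.1818  0.5307 -0.688   1.1977  0.3253  1.5222 -1.5154] [ 0.369  -0.5565  0.3578]
[[-0.0025  0.7648 -0.6443  0.5544]
 [ 0.0008 -0.6443 -0.7648  0.3505]
 [-1.     -0.0024  0.0011  0.2581]
 [ 0.      0.      0.      1.    ]]
```

View pics/w1.png

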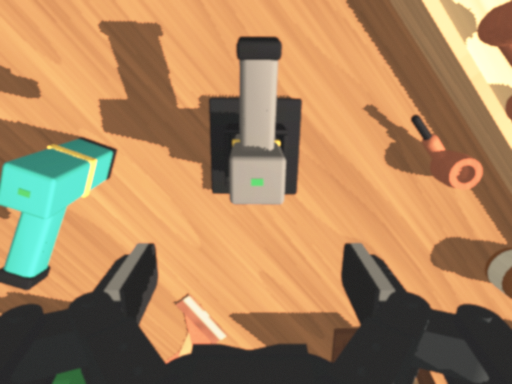

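Wrist view: the head's rear face is at about (258,177) with its green dot at (257,182). The handle points up the image to (260,48), and the turquoise look-alike is off to the left. I'll measure the face and handle by mask.

```bash
python3 - <<'E'
from h import *
import pickle
d=pickle.load(open('w1.pkl','rb'));im=d['img'].astype(int)
mx=im.max(2);mn=im.min(2)
def row(v): 
    m=(mx[v]-mn[v]<25)&(mx[v]>85); u=np.where(m[215:300])[0]+215; return (u.min(),u.max(),im[v,258].tolist()) if len(u) else None
for v in [65,80,100,120,135,144,150,156,165,190,198]:print(v,row(v))
for v in range(140,210,2):print(v,im[v,245].tolist(),im[v,275].tolist())
E
```

```text
65 (np.int64(241), np.int64(244), [196, 181, 164])
80 (np.int64(241), np.int64(244), [194, 180, 162])
100 (np.int64(240), np.int64(277), [194, 179, 161])
120 (np.int64(241), np.int64(276), [192, 178, 161])
135 (np.int64(238), np.int64(275), [191, 177, 159])
144 (np.int64(236), np.int64(244), [190, 176, 157])
150 (np.int64(233), np.int64(281), [94, 89, 81])
156 (np.int64(231), np.int64(284), [114, 108, 97])
165 (np.int64(230), np.int64(286), [195, 181, 163])
190 (np.int64(230), np.int64(285), [193, 178, 161])
198 (np.int64(231), np.int64(232), [191, 175, 159])
140 [163, 150, 136] [200, 167, 98]
142 [163, 150, 136] [213, 178, 105]
144 [161, 149, 135] [123, 111, 94]
146 [125, 116, 106] [104, 97, 88]
148 [99, 92, 85] [96, 90, 82]
150 [94, 89, 82] [90, 85, 78]
152 [90, 86, 77] [90, 85, 77]
154 [91, 86, 79] [91, 86, 79]
156 [114, 107, 97] [112, 104, 95]
158 [154, 143, 130] [153, 141, 128]
160 [179, 166, 150] [181, 168, 151]
162 [192, 178, 160] [196, 181, 163]
164 [193, 178, 161] [199, 184, 165]
166 [191, 177, 160] [199, 183, 164]
168 [191, 177, 161] [198, 183, 165]
170 [191, 177, 160] [199, 184, 165]
172 [191, 176, 160] [197, 181, 164]
174 [191, 177, 161] [197, 182, 166]
176 [192, 177, 160] [196, 181, 165]
178 [192, 178, 161] [195, 181, 164]
180 [192, 178, 161] [196, 183, 165]
182 [192, 178, 161] [195, 181, 164]
184 [191, 178, 160] [195, 181, 164]
186 [191, 177, 159] [194, 181, 164]
188 [192, 178, 159] [195, 180, 163]
190 [191, 177, 158] [195, 181, 162]
192 [191, 178, 159] [194, 179, 161]
194 [191, 178, 159] [195, 180, 161]
196 [192, 178, 159] [195, 180, 161]
198 [191, 177, 159] [195, 179, 161]
200 [189, 175, 158] [193, 178, 161]
202 [185, 170, 153] [190, 174, 156]
204 [208, 158, 121] [210, 164, 129]
206 [232, 162, 104] [238, 170, 111]
208 [235, 165, 106] [240, 171, 109]
```

```bash
python3 - <<'E'
from h import *
import pickle
d=pickle.load(open('w1.pkl','rb'));im=d['img'].astype(int)
c=onz(d,257.9,180,.152);print('head',c)
m=(im.max(2)<70);m[:, :225]=0;m[:,295:]=0;m[62:]=0;v,u=np.where(m);print('cap',u.mean(),v.mean(),u.min(),u.max())
e=onz(d,(u.min()+u.max())/2,v.mean(),.149);print('yaw cap',np.degrees(np.arctan2(*(e-c)[1::-1])),np.hypot(*(e-c)[:2]))
for zz,(v1,v2) in {.152:(168,196)}.items():
    for vv in(v1,v2):print(onz(d,258,vv,zz))
# face side edges
for vv in(165,175,185,195):
    g=np.abs(np.diff(im[vv].sum(1)));print(vv,[a+215 for a in np.argsort(g[215:300])[-4:]])
m=(im.max(2)<60);m[:90]=0;m[200:]=0;m[:,:200]=0;m[:,310:]=0;m=cv2.morphologyEx(m.astype(np.uint8),cv2.MORPH_OPEN,np.ones((3,3)))
for vv in(105,115,125,135,145,155,165,175,185):
    uu=np.where(m[vv])[0];print(vv,uu.min(),uu.max())
T1=mk([c[0],c[1],.112],[0,0,-1],az(229.5));print(np.linalg.inv(pose())@T1)
E
```

```text
head [0.5606 0.3485 0.152 ]
cap 258.30849825378345 48.133876600698486 238 279
yaw cap 50.04594128747501 0.0993068953867654
[0.5671 0.3562 0.152 ]
[0.5519 0.3378 0.152 ]
165 [np.int64(284), np.int64(297), np.int64(286), np.int64(285)]
175 [np.int64(296), np.int64(297), np.int64(284), np.int64(285)]
185 [np.int64(295), np.int64(285), np.int64(296), np.int64(284)]
195 [np.int64(229), np.int64(232), np.int64(231), np.int64(228)]Traceback (most recent call last):
  File "<stdin>", line 14, in <module>
    return umr_minimum(a, axis, None, out, keepdims, initial, where)
ValueError: zero-size array to reduction operation minimum which has no identity
```

```bash
python3 - <<'E'
from h import *
T0=pose();T1=mk([.5597,.3475,.112],[0,0,-1],az(230))
E=np.linalg.inv(T0)@T1;print(E[:3,3]*100,R.from_matrix(E[:3,:3]).as_rotvec(degrees=True))
E
```

```text
[14.6459  0.3837 -0.2288] [-0.2944  0.0629  0.0472]
```

Request:
servo_tool:
  moves: [0,0.38,-0.23,-0.3,0.06,0.05,8.5,2.5,0,0,0,0,0,8.5,2.5,0,0,0,0,0,8.5,2.5,0,0,0,0,0,8.5,2.5,0,0,0,0,0,8.5,2.5,0,0,0,0,0,8.5,1.5,0,0,0,0,0,8.5,0.65,0,0,0,0,0,8.5,0,0,0,0,0,0,8.5,0,0,0,0,0,0,6]

```text
t: 3.53
ee_pos: [0.5616, 0.3459, 0.1138]
orientation: [0.298, 0.642, 0.298, -0.641]
force: [-0.9, 0.9, -0.3]
opening: 0.879
```

Request:
servo_tool:
  moves: [0,0,0,0,0,0,5.2,0,0,0,0,0,0,5.2,0,0,0,0,0,0,4.8,0,0,0,0,0,0,4.2,0,0,0,0,0,0,3.8,0,0,0,0,0,0,3.4,0,0,0,0,0,0,3.4]
  force: 50

```text
t: 4.12
ee_pos: [0.5609, 0.3476, 0.1142]
orientation: [0.298, 0.642, 0.299, -0.64]
force: [-0.8, 0.6, 6.3]
opening: 0.534
```

```bash
python3 - <<'E'
from h import *
s=manip.read_state();print(s['t'],s['opening']*85.4,s['force'],s['joint_positions']);print(pose())
E
```

```text
4.1167 45.59308379183555 [-0.8342  0.6026  6.333 ] [-0.1676  0.6186 -0.6575  1.3996  0.3836  1.2487 -1.5542]
[[ 0.003   0.7653 -0.6437  0.5609]
 [ 0.0017 -0.6437 -0.7653  0.3476]
 [-1.      0.0012 -0.0032  0.1142]
 [ 0.      0.      0.      1.    ]]
```

Opening is 45.6 mm, which matches the 46 mm head, so the grip is good. I'll lift and plan the reading pose.

```bash
python3 - <<'E'
from h import *
Tl=pose();Tl[2,3]+=.18
a=az(49.7);n=-np.cos(.6981)*a+[0,0,np.sin(.6981)];zb=np.sin(.6981)*a+[0,0,np.cos(.6981)]
L=np.array([.507,-.069,.0704]);
T1=mk(L+n*.26,-n,-zb);print(T1[:3,3])
d,w=rows(Tl,T1,20)
D=np.eye(4);D[:3,3]=d/100;D[:3,:3]=R.from_rotvec(w,degrees=True).as_matrix()
T=Tl
for i in range(1,21):
    T=T@D
    if i%2==0:print(T[:3,3],'win',(T@[.1,0,0,1])[:3],'pitch',np.degrees(np.arccos(-T[2,0])))
E
```

```text
[ 0.3782 -0.2209  0.2375]
20 x [-0.88, 1.14, 2.73] [0.01, 2.49, 0.0]
[0.5429 0.2909 0.3105] win [0.5488 0.2977 0.2109] pitch 5.16209130706287
[0.5241 0.2332 0.3219] win [0.5355 0.2466 0.2235] pitch 10.14187596068393
[0.5048 0.1749 0.3284] win [0.5217 0.1948 0.2319] pitch 15.121809268441837
[0.4853 0.1164 0.33  ] win [0.5075 0.1426 0.236 ] pitch 20.101780465921077
[0.4658 0.0579 0.3265] win [0.4932 0.0903 0.2359] pitch 25.08176665964615
[ 0.4467 -0.0001  0.3181] win [0.479  0.0381 0.2315] pitch 30.061760038652793
[ 0.4281 -0.0574  0.3048] win [ 0.4652 -0.0136  0.2229] pitch 35.04175714972169
[ 0.4104 -0.1137  0.2866] win [ 0.4519 -0.0646  0.2101] pitch 40.02175617755997
[ 0.3938 -0.1686  0.2639] win [ 0.4395 -0.1147  0.1932] pitch 45.00175602866984
[ 0.3786 -0.2219  0.2366] win [ 0.4281 -0.1634  0.1723] pitch 49.981755960461456
```

Request:
servo_tool:
  moves: [-0.5,0,0,0,0,0,3.4,-1.5,0,0,0,0,0,3.4,-2,0,0,0,0,0,3.4,-2,0,0,0,0,0,3.4,-2,0,0,0,0,0,3.4,-2,0,0,0,0,0,3.4,-2,0,0,0,0,0,3.4,-2,0,0,0,0,0,3.4,-2,0,0,0,0,0,3.4,-2,0,0,0,0,0,3.4]

```text
t: 4.95
ee_pos: [0.5601, 0.3463, 0.2933]
orientation: [0.299, 0.641, 0.298, -0.641]
force: [0.4, 1.0, -3.3]
opening: 0.53
```

Request:
servo_tool:
  moves: [-0.88,1.14,2.73,0,2.5,0,3.4,-0.88,1.14,2.73,0,2.5,0,3.4,-0.88,1.14,2.73,0,2.5,0,3.4,-0.88,1.14,2.73,0,2.5,0,3.4,-0.88,1.14,2.73,0,2.5,0,3.4,-0.88,1.14,2.73,0,2.5,0,3.4,-0.88,1.14,2.73,0,2.5,0,3.4,-0.88,1.14,2.73,0,2.5,0,3.4,-0.88,1.14,2.73,0,2.5,0,3.4,-0.88,1.14,2.73,0,2.5,0,3.4]

```text
t: 5.78
ee_pos: [0.4644, 0.0556, 0.3259]
orientation: [0.227, 0.766, 0.355, -0.485]
force: [0.8, -0.7, -3.5]
opening: 0.534
```

```bash
python3 - <<'E'
from h import *
s=manip.read_state();print(s['t'],s['force'],s['joint_positions'],s['qd']);print(pose())
E
```

```text
5.7833 [ 0.7702 -0.7265 -3.5386] [ 0.5796 -0.1963 -0.4182  1.8563 -0.4764  1.2564 -0.4384] [ 0.3446 -0.3431  0.9472  0.5682 -0.7662  0.0653  1.4841]
[[ 0.2766  0.7647 -0.582   0.4644]
 [ 0.3238 -0.6444 -0.6928  0.0556]
 [-0.9048  0.0032 -0.4258  0.3259]
 [ 0.      0.      0.      1.    ]]
```

Request:
servo_tool:
  moves: [-0.88,1.14,2.73,0,2.5,0,3.4,-0.88,1.14,2.73,0,2.5,0,3.4,-0.88,1.14,2.73,0,2.5,0,3.4,-0.88,1.14,2.73,0,2.5,0,3.4,-0.88,1.14,2.73,0,2.5,0,3.4]

```text
t: 6.2
ee_pos: [0.4179, -0.0879, 0.2953]
orientation: [0.187, 0.814, 0.378, -0.399]
force: [0.9, -1.3, -3.2]
opening: 0.528
```

```bash
python3 - <<'E'
from h import *
s=manip.read_state();print(s['t'],s['force'],s['joint_positions'],s['qd']);print(pose())
E
```

```text
6.2 [ 0.9368 -1.343  -3.2427] [ 0.7201 -0.1523 -0.0516  1.9911 -0.6862  1.3398  0.1463] [ 0.3794  0.426   0.7932  0.1402 -0.3838  0.2815  1.3501]
[[ 0.3953  0.765  -0.5084  0.4179]
 [ 0.4658 -0.644  -0.6068 -0.0879]
 [-0.7917  0.0031 -0.6109  0.2953]
 [ 0.      0.      0.      1.    ]]
```

Tracking is good and the joints have room, so I'll continue.

Request:
servo_tool:
  moves: [-0.88,1.14,2.73,0,2.5,0,3.4,-0.88,1.14,2.73,0,2.5,0,3.4,-0.88,1.14,2.73,0,2.5,0,3.4,-0.88,1.14,2.73,0,2.5,0,3.4,-0.88,1.14,2.73,0,2.5,0,3.4,0,0,0,0,0,0,3.4,0,0,0,0,0,0,3.4]

```text
t: 6.78
ee_pos: [0.3777, -0.2243, 0.2331]
orientation: [0.142, 0.853, 0.396, -0.311]
force: [0.3, 0.5, -2.1]
opening: 0.53
```

```bash
python3 - <<'E'
from h import *
import pickle
s=manip.read_state();print(s['t'],s['force'],s['joint_positions']);print(pose())
d=cam('wrist','w2.png');pickle.dump(d,open('w2.pkl','wb'))
E
```

```text
6.7833 [ 0.2768  0.5043 -2.117 ] [ 0.9063  0.1781  0.1846  1.9347 -0.8209  1.5025  0.6544]
[[ 0.4937  0.7626 -0.4179  0.3777]
 [ 0.5866 -0.6468 -0.4873 -0.2243]
 [-0.642  -0.0046 -0.7667  0.2331]
 [ 0.      0.      0.      1.    ]]
```

View pics/w2.png

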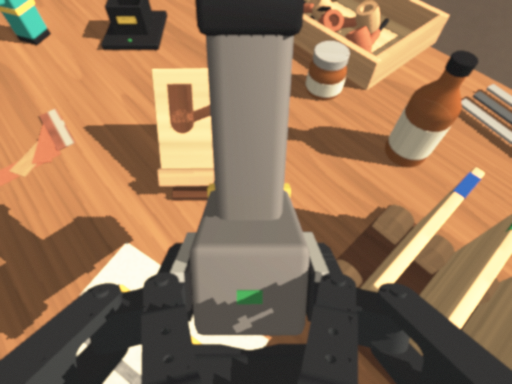

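The wrist view shows the board at about (153–210, 68–185), with its label hidden behind the scanner as expected. I'll check the lateral aim with the board's left edge, and the label by mask in the top picture.

```bash
python3 - <<'E'
from h import *
import pickle
D=pickle.load(open('d0.pkl','rb'));t=D['top'];w=pickle.load(open('w2.pkl','rb'))
im=t['img'].astype(int);hsv=cv2.cvtColor(t['img'],cv2.COLOR_RGB2HSV)
wd=np.zeros(im.shape[:2],bool);wd[165:200,228:266]=1
# label: low saturation incl. black bars, closed
m=((hsv[...,1]<75)&wd).astype(np.uint8);m=cv2.morphologyEx(m,cv2.MORPH_CLOSE,np.ones((3,3)))
c=max(cv2.findContours(m,0,1)[0],key=cv2.contourArea);r=cv2.minAreaRect(c);print('label rect px',r)
a=az(49.7);th=np.radians(40);n=-np.cos(th)*a+[0,0,np.sin(th)];zb=np.sin(th)*a+[0,0,np.cos(th)];yb=np.cross([0,0,1],a)
L=onz(t,*r[0],.0704);print('label',L)
def onpl(d,u,v,p):
    o,q=ray(d,u,v);return o+q*((p-o)@n)/(q@n)
# wrist: left edge and front lower edge by colour
wi=cv2.cvtColor(w['img'],cv2.COLOR_RGB2HSV);g=w['img'].astype(int).sum(2)
for v in(75,90,105,120,135,150,162):
    k=np.argmax(np.abs(np.diff(g[v,140:175])))+140.5
    p=onpl(w,k,v,L);print(v,k,'y from label',(p-L)@yb*1e3,'z up board',(p-L)@zb*1e3+42)
for u in(165,175,190):
    dd=np.abs(np.diff(g[:210,u]));k=[i for i in np.argsort(dd)[-5:]];print(u,sorted(k),[((onpl(w,u,i+.5,L)-L)@zb*1e3+42).round(1) for i in sorted(k)])
# top: upper edge corners & bottom corners of face from light plywood mask
T=pose();b=T[:3,0];o=T[:3,3];h=o+b*((L-o)@n)/(b@n)
print('aim err y,z mm',(h-L)@yb*1e3,(h-L)@zb*1e3,'dist',(o-L)@n,'ang',np.degrees(np.arccos(-b@n)))
E
```

```text
label rect px ((248.15689086914062, 182.13275146484375), (10.511242866516113, 23.488811492919922), 40.23636245727539)
label [ 0.5093 -0.0681  0.0704]
75 151.5 y from label 117.07416130138762 z up board 123.03322468711107
90 167.5 y from label 99.3317743471021 z up board 105.79057462245203
105 168.5 y from label 99.52245210239143 z up board 88.13388465489902
120 169.5 y from label 99.7184526210767 z up board 69.98430875574513
135 157.5 y from label 116.33724073218158 z up board 51.3688540478241
150 158.5 y from label 116.780339831012 z up board 32.16853649698988
162 159.5 y from label 116.88488791520703 z up board 16.405939840972536
165 [np.int64(10), np.int64(67), np.int64(68), np.int64(185), np.int64(186)] [np.float64(191.9), np.float64(131.4), np.float64(130.3), np.float64(-15.6), np.float64(-17.0)]
175 [np.int64(83), np.int64(130), np.int64(185), np.int64(186), np.int64(200)] [np.float64(113.3), np.float64(57.0), np.float64(-15.6), np.float64(-17.0), np.float64(-36.8)]
190 [np.int64(83), np.int64(129), np.int64(185), np.int64(186), np.int64(200)] [np.float64(113.2), np.float64(58.2), np.float64(-15.6), np.float64(-17.0), np.float64(-36.8)]
aim err y,z mm 0.32706855390764006 -4.274738748514069 dist 0.2608689920069554 ang 0.19179616230768395
```

The geometry agrees: the board's left edge is 116.8 mm from the label (116 expected) and its upper edge is at 130.8 mm (130 expected). I'll close in to 100 mm and hold.

Request:
servo_tool:
  moves: [0.6,0,-0.23,0,0,0,3.4,1,0,-0.2,0,0,0,3.4,1,0,0,0,0,0,3.4,1,0,0,0,0,0,3.4,1,0,0,0,0,0,3.4,0.8,0,0,0,0,0,3.4,0.6,0,0,0,0,0,3.4,0.1,0,0,0,0,0,3.4,0,0,0,0,0,0,3.4,0,0,0,0,0,0,3.4]

```text
t: 7.67
ee_pos: [0.4107, -0.1855, 0.1997]
orientation: [0.144, 0.852, 0.396, -0.31]
force: [0.3, 0.6, -3.2]
opening: 0.532
```

```bash
python3 - <<'E'
from h import *
a=az(49.7);th=np.radians(40);n=-np.cos(th)*a+[0,0,np.sin(th)];zb=np.sin(th)*a+[0,0,np.cos(th)];yb=np.cross([0,0,1],a)
L=np.array([.5090,-.0677,.0704])
T=pose();b=T[:3,0];o=T[:3,3];h=o+b*((L-o)@n)/(b@n)
print('aim err y,z mm',(h-L)@yb*1e3,(h-L)@zb*1e3,'dist',(o-L)@n,'ang',np.degrees(np.arccos(-b@n)),'handle vs zb',-T[:3,2]@zb)
s=manip.read_state();print(s['t'],s['joint_positions'],s['qd'])
d=cam('side','s2.png');d=cam('top','t2.png')
i=cv2.imread('pics/side0.png')*0;a1=cv2.imread('pics/s2.png')[120:300,180:380];b1=cv2.imread('pics/t2.png')[100:280,170:370]
cv2.imwrite('pics/c2.png',cv2.resize(np.hstack([a1,b1]),(800,360),interpolation=cv2.INTER_CUBIC))
E
```

```text
aim err y,z mm -0.9007635883512035 0.638270479574316 dist 0.20062868332896494 ang 0.10866268028508126 handle vs zb 0.9999956985125406
7.6667 [ 0.8467  0.1829  0.1353  2.0138 -0.8743  1.3761  0.6595] [ 0.006  -0.0025  0.0048 -0.006   0.0004  0.0036 -0.0016]
```

View pics/c2.png

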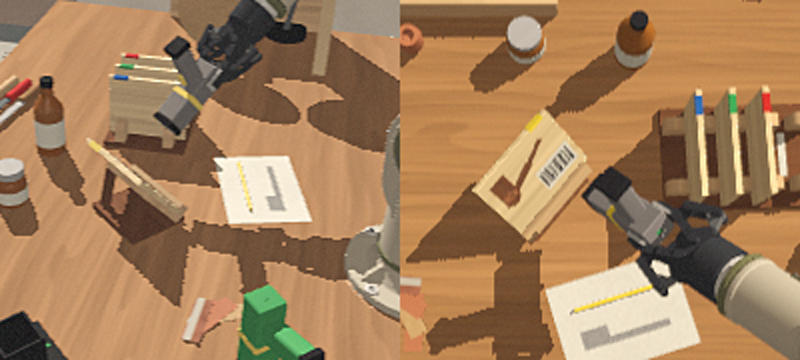

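The side and top crops show the scanner facing the label squarely, handle up, clear of the board. I'll hold for about 1.5 s.

Request:
servo_tool:
  moves: [0,0,0,0,0,0,3.4,0,0,0,0,0,0,3.4,0,0,0,0,0,0,3.4,0,0,0,0,0,0,3.4,0,0,0,0,0,0,3.4,0,0,0,0,0,0,3.4,0,0,0,0,0,0,3.4,0,0,0,0,0,0,3.4,0,0,0,0,0,0,3.4,0,0,0,0,0,0,3.4]

```text
t: 8.6
ee_pos: [0.4108, -0.1851, 0.1996]
orientation: [0.144, 0.852, 0.396, -0.309]
force: [0.4, -1.2, -2.0]
opening: 0.536
```

Request:
servo_tool:
  moves: [0,0,0,0,0,0,3.4,0,0,0,0,0,0,3.4,0,0,0,0,0,0,3.4,0,0,0,0,0,0,3.4,0,0,0,0,0,0,3.4,0,0,0,0,0,0,3.4,0,0,0,0,0,0,3.4,0,0,0,0,0,0,3.4,0,0,0,0,0,0,3.4,0,0,0,0,0,0,3.4]

```text
t: 9.43
ee_pos: [0.4108, -0.1851, 0.1996]
orientation: [0.144, 0.852, 0.396, -0.309]
force: [0.0, 0.1, -2.5]
opening: 0.535
```

Request:
servo_tool:
  moves: [-1,0,0,0,0,0,3.4,-2,0,0,0,0,0,3.4,-2,0,0,0,0,0,3.4,-1,0,0,0,0,0,3.4,0,0,0,0,0,0,3.4]

```text
t: 9.85
ee_pos: [0.3805, -0.2229, 0.2396]
orientation: [0.145, 0.853, 0.394, -0.31]
force: [-0.3, 0.1, -2.6]
opening: 0.535
```

```bash
python3 - <<'E'
from h import *
T0=pose();g=mk([.5607,.3475,.294],[0,0,-1],az(230.0))
d,w=rows(T0,g,22)
D=np.eye(4);D[:3,3]=d/100;D[:3,:3]=R.from_rotvec(w,degrees=True).as_matrix()
T=T0
for i in range(1,23):
    T=T@D
    if i%3==0:print(T[:3,3],'win',(T@[.1,0,0,1])[:3])
print(T)
E
```

```text
22 x [0.91, -1.04, -2.44] [-0.01, -2.27, -0.02]
[ 0.4015 -0.1497  0.2752] win [ 0.4459 -0.0976  0.2023]
[ 0.4248 -0.0736  0.3024] win [ 0.4633 -0.0285  0.2219]
[0.4499 0.0045 0.3207] win [0.4818 0.0421 0.2337]
[0.4759 0.0839 0.3299] win [0.5009 0.1134 0.2377]
[0.5023 0.1638 0.3299] win [0.52   0.1848 0.2338]
[0.5282 0.2432 0.3207] win [0.5384 0.2554 0.2219]
[0.553  0.3215 0.3023] win [0.5555 0.3246 0.2024]
[[-0.0005  0.7669 -0.6417  0.5609]
 [ 0.0014 -0.6417 -0.7669  0.3471]
 [-1.     -0.0013 -0.0007  0.2942]
 [ 0.      0.      0.      1.    ]]
```

Request:
servo_tool:
  moves: [0.91,-1.04,-2.44,0,-2.27,0,3.4,0.91,-1.04,-2.44,0,-2.27,0,3.4,0.91,-1.04,-2.44,0,-2.27,0,3.4,0.91,-1.04,-2.44,0,-2.27,0,3.4,0.91,-1.04,-2.44,0,-2.27,0,3.4,0.91,-1.04,-2.44,0,-2.27,0,3.4,0.91,-1.04,-2.44,0,-2.27,0,3.4,0.91,-1.04,-2.44,0,-2.27,0,3.4,0.91,-1.04,-2.44,0,-2.27,0,3.4,0.91,-1.04,-2.44,0,-2.27,0,3.4]

```text
t: 10.68
ee_pos: [0.4583, 0.0359, 0.3239]
orientation: [0.22, 0.774, 0.36, -0.472]
force: [-0.2, -1.4, -1.9]
opening: 0.532
```

Request:
servo_tool:
  moves: [0.91,-1.04,-2.44,0,-2.27,0,3.4,0.91,-1.04,-2.44,0,-2.27,0,3.4,0.91,-1.04,-2.44,0,-2.27,0,3.4,0.91,-1.04,-2.44,0,-2.27,0,3.4,0.91,-1.04,-2.44,0,-2.27,0,3.4,0.91,-1.04,-2.44,0,-2.27,0,3.4,0.91,-1.04,-2.44,0,-2.27,0,3.4,0.91,-1.04,-2.44,0,-2.27,0,3.4,0.91,-1.04,-2.44,0,-2.27,0,3.4,0.91,-1.04,-2.44,0,-2.27,0,3.4]

```text
t: 11.52
ee_pos: [0.5451, 0.2998, 0.3078]
orientation: [0.286, 0.666, 0.31, -0.615]
force: [0.3, -1.0, -0.4]
opening: 0.532
```

Request:
servo_tool:
  moves: [0.91,-1.04,-2.44,0,-2.27,0,3.4,0.91,-1.04,-2.44,0,-2.27,0,3.4,0,0,0,0,0,0,3.4,0,0,0,0,0,0,3.4,0,0,0,0,0,0,3.4]

```text
t: 11.93
ee_pos: [0.5609, 0.3502, 0.2928]
orientation: [0.298, 0.641, 0.299, -0.641]
force: [0.4, 0.3, -2.4]
opening: 0.533
```

```bash
python3 - <<'E'
from h import *
T0=pose();g=mk([.5607,.3477,.116],[0,0,-1],az(230.0))
E=np.linalg.inv(T0)@g;print(T0[:3,3],E[:3,3]*100,R.from_matrix(E[:3,:3]).as_rotvec(degrees=True))
s=manip.read_state();print(s['t'],s['joint_positions'],s['force'])
E
```

```text
[0.5609 0.3502 0.2928] [17.6768  0.1555  0.22  ] [ 0.0008 -0.0494  0.0421]
11.9333 [-0.1669  0.5469 -0.7433  1.1125  0.3591  1.6045 -1.5177] [ 0.4425  0.33   -2.3635]
```

Request:
servo_tool:
  moves: [1,0.16,0.22,0,0,0,3.4,2,0,0,0,0,0,3.4,2,0,0,0,0,0,3.4,2,0,0,0,0,0,3.4,2,0,0,0,0,0,3.4,1,0,0,0,0,0,3.4,0,0,0,0,0,0,3.4,0,0,0,0,0,0,3.4,0,0,0,0,0,0,3.4]

```text
t: 12.68
ee_pos: [0.5624, 0.3469, 0.196]
orientation: [0.298, 0.643, 0.298, -0.639]
force: [0.3, 1.1, -2.1]
opening: 0.534
```

```bash
python3 - <<'E'
from h import *
T0=pose();g=mk([.5607,.3477,.116],[0,0,-1],az(230.0))
E=np.linalg.inv(T0)@g;print(T0[:3,3],E[:3,3]*100,R.from_matrix(E[:3,:3]).as_rotvec(degrees=True))
d=cam('side','s3.png');w=cam('wrist','w3.png')
a=d['img'][240:340,130:240,::-1];b=w['img'][:,120:400,::-1]
cv2.imwrite('pics/c3.png',np.hstack([cv2.resize(a,(420,384),interpolation=cv2.INTER_CUBIC),b]))
E
```

```text
[0.5624 0.3469 0.196 ] [ 7.9962 -0.1954  0.0882] [-0.1436 -0.2795 -0.1078]
```

View pics/c3.png

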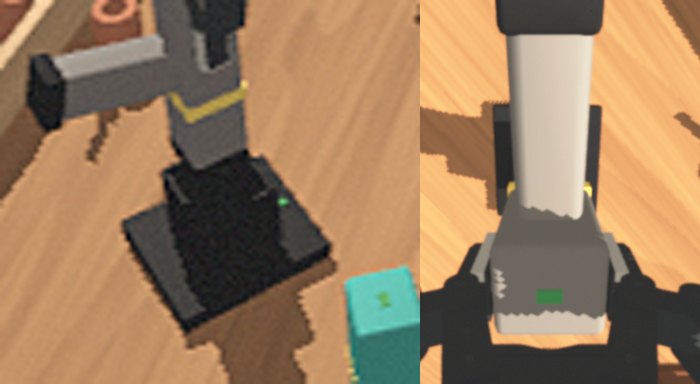

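The side crop shows the nose centred over the pocket, so I'll lower it.

Request:
servo_tool:
  moves: [0.2,-0.2,0.09,0,-0.2,0,3.4,0.8,0,0,0,0,0,3.4,1,0,0,0,0,0,3.4,1,0,0,0,0,0,3.4,1,0,0,0,0,0,3.4,1,0,0,0,0,0,3.4,1,0,0,0,0,0,3.4,1,0,0,0,0,0,3.4,0.5,0,0,0,0,0,3.4,0,0,0,0,0,0,3.4]

```text
t: 13.62
ee_pos: [0.5589, 0.3468, 0.1168]
orientation: [-0.299, -0.64, -0.298, 0.642]
force: [0.6, 0.4, -2.5]
opening: 0.531
```

Request:
servo_tool:
  moves: [0.3,0,0,0,0,0,3.4,0.2,0,0,0,0,0,3.4,0,0,0,0,0,0,3.4,0,0,0,0,0,0,3.4]

```text
t: 13.95
ee_pos: [0.5599, 0.3478, 0.1145]
orientation: [0.299, 0.641, 0.298, -0.641]
force: [0.2, 0.2, -1.6]
opening: 0.534
```

```bash
python3 - <<'E'
from h import *
s=manip.read_state();print(s['t'],s['joint_positions'],s['force'],s['ft_torque']);print(pose())
E
```

```text
13.95 [-0.1378  0.6345 -0.7108  1.3966  0.419   1.2631 -1.5778] [ 0.1745  0.2032 -1.6369] [ 0.1499 -0.0765 -0.0122]
[[ 0.0009  0.765  -0.644   0.5599]
 [-0.0007 -0.644  -0.765   0.3478]
 [-1.      0.0012 -0.      0.1145]
 [ 0.      0.      0.      1.    ]]
```

Request:
servo_tool:
  moves: [0.1,0,0,0,0,0,3.4,0,0,0,0,0,0,3.4,0,0,0,0,0,0,4.8,0,0,0,0,0,0,5.4,0,0,0,0,0,0,6.5,0,0,0,0,0,0,8,0,0,0,0,0,0,8,0,0,0,0,0,0,8]

```text
t: 14.62
ee_pos: [0.5596, 0.3473, 0.1127]
orientation: [-0.299, -0.641, -0.298, 0.641]
force: [-0.3, -0.3, 0.5]
opening: 0.942
```

Request:
servo_tool:
  moves: [-1,0,0,0,0,0,8,-1.5,0,0,0,0,0,8,-2,0,0,0,0,0,8,-3,0,0,0,0,0,8,-3,0,0,0,0,0,8,-3,0,0,0,0,0,8,-3,0,0,0,0,0,8,-1,0,0,0,0,0,8,0,0,0,0,0,0,8]

```text
t: 15.37
ee_pos: [0.5602, 0.3489, 0.2924]
orientation: [0.298, 0.643, 0.298, -0.639]
force: [0.6, 0.2, -0.1]
opening: 0.937
```

```bash
python3 - <<'E'
from h import *
import pickle
s=manip.read_state();print(s['t'],s['force'])
w=cam('wrist');im=w['img'].astype(int)
m=(im[...,1]-im[...,0]>60)&(im[...,1]-im[...,2]>50);m[:,:200]=0;m[:,320:]=0;m[250:]=0;v,u=np.where(m);print('dot',u.mean(),v.mean(),len(u),onz(w,u.mean(),v.mean(),.152))
w1=pickle.load(open('w1.pkl','rb'));im=w1['img'].astype(int)
m=(im[...,1]-im[...,0]>60)&(im[...,1]-im[...,2]>50);m[:,:200]=0;m[:,320:]=0;m[250:]=0;v,u=np.where(m);print('before',onz(w1,u.mean(),v.mean(),.152))
# board grasp pose and path
psi=49.7;a=az(psi);th=np.radians(40);n=-np.cos(th)*a+[0,0,np.sin(th)];zb=np.sin(th)*a+[0,0,np.cos(th)];yb=np.cross([0,0,1],a)
L=np.array([.5090,-.0677,.0704]);top=L-n*.005+yb*.036+zb*.088;print('board_top',top)
T0=pose()
for zz in(n,-n,):pass
for sgn in(1,-1):
  g=mk(top+zb*.08,-zb,sgn*yb);print(sgn,g[:3,3]);rows(T0,g,20)
E
```

```text
15.3667 [ 0.6122  0.2454 -0.1053]
dot 248.9206349206349 172.53968253968253 63 [0.5597 0.3494 0.152 ]
before [0.5587 0.3479 0.152 ]
board_top [0.5206 0.0016 0.1346]
1 [0.5539 0.0409 0.1959]
20 x [1.03, 1.47, 0.15] [4.31, -1.58, 1.56]
-1 [0.5539 0.0409 0.1959]
20 x [0.64, 0.1, 1.59] [-4.29, -1.56, -1.57]
```

The scanner is back in place: its dot is within 2 mm of where it started, and the wrist force is zero. Next is the approach to the board's upper edge.

```bash
cat >> h.py <<'E'
psi=49.7;a_=az(psi);th=np.radians(40);nb=-np.cos(th)*a_+[0,0,np.sin(th)];zb=np.sin(th)*a_+[0,0,np.cos(th)];yb=np.cross([0,0,1],a_)
BT=np.array([.5206,.0016,.1346])
def path(T0,g,N,k=3,tip=.0):
    d,w=rows(T0,g,N);D=np.eye(4);D[:3,3]=d/100;D[:3,:3]=R.from_rotvec(w,degrees=True).as_matrix();T=T0
    for i in range(1,N+1):
        T=T@D
        if i%k==0 or i==N:print(i,T[:3,3],(T@[tip,0,0,1])[:3],'tilt',np.degrees(np.arccos(-T[2,0])).round(1),'tz az',np.degrees(np.arctan2(T[1,2],T[0,2])).round(1))
    return T
E
python3 - <<'E'
from h import *
T=path(pose(),mk(BT+zb*.09,-zb,-yb),20)
E
```

```text
20 x [0.59, 0.11, 1.57] [-4.29, -1.56, -1.57]
3 [0.5344 0.3082 0.2731] [0.5344 0.3082 0.2731] tilt 6.5 tz az -117.0
6 [0.5169 0.2631 0.2594] [0.5169 0.2631 0.2594] tilt 13.0 tz az -103.6
9 [0.5084 0.2149 0.2476] [0.5084 0.2149 0.2476] tilt 19.4 tz az -89.8
12 [0.5096 0.1657 0.2368] [0.5096 0.1657 0.2368] tilt 25.5 tz az -76.0
15 [0.5205 0.1178 0.2258] [0.5205 0.1178 0.2258] tilt 31.3 tz az -62.3
18 [0.5405 0.0732 0.2134] [0.5405 0.0732 0.2134] tilt 36.6 tz az -49.0
20 [0.5583 0.0464 0.2039] [0.5583 0.0464 0.2039] tilt 39.9 tz az -40.3
```

Request:
servo_tool:
  moves: [0.59,0.11,1.57,-4.3,-1.56,-1.57,8,0.59,0.11,1.57,-4.3,-1.56,-1.57,8,0.59,0.11,1.57,-4.3,-1.56,-1.57,8,0.59,0.11,1.57,-4.3,-1.56,-1.57,8,0.59,0.11,1.57,-4.3,-1.56,-1.57,8,0.59,0.11,1.57,-4.3,-1.56,-1.57,7,0.59,0.11,1.57,-4.3,-1.56,-1.57,6,0.59,0.11,1.57,-4.3,-1.56,-1.57,5,0.59,0.11,1.57,-4.3,-1.56,-1.57,5,0.59,0.11,1.57,-4.3,-1.56,-1.57,5]

```text
t: 16.25
ee_pos: [0.5067, 0.1963, 0.2408]
orientation: [-0.46, -0.349, -0.552, 0.601]
force: [-0.5, 0.4, -1.0]
opening: 0.584
```

```bash
python3 - <<'E'
from h import *
s=manip.read_state();print(s['joint_positions'],s['qd'])
E
```

```text
[ 0.0665  0.6454 -0.8568  1.199   0.3764  1.8642 -0.6648] [ 0.1447  0.2146 -0.0624 -0.0419  0.2532  0.3875  1.0153]
```

Request:
servo_tool:
  moves: [0.59,0.11,1.57,-4.28,-1.56,-1.57,5,0.59,0.11,1.57,-4.28,-1.56,-1.57,5,0.59,0.11,1.57,-4.28,-1.56,-1.57,5,0.59,0.11,1.57,-4.28,-1.56,-1.57,5,0.59,0.11,1.57,-4.28,-1.56,-1.57,5,0.59,0.11,1.57,-4.28,-1.56,-1.57,5,0.59,0.11,1.57,-4.28,-1.56,-1.57,5,0.59,0.11,1.57,-4.28,-1.56,-1.57,5,0.59,0.11,1.57,-4.28,-1.56,-1.57,5,0.59,0.11,1.57,-4.28,-1.56,-1.57,5]

```text
t: 17.08
ee_pos: [0.5578, 0.0443, 0.201]
orientation: [0.539, -0.001, 0.708, -0.456]
force: [-0.3, 0.3, 0.6]
opening: 0.583
```

Request:
servo_tool:
  moves: [0,0,0,0,0,0,5,0,0,0,0,0,0,5]

```text
t: 17.25
ee_pos: [0.5572, 0.0455, 0.201]
orientation: [0.539, 0.001, 0.707, -0.458]
force: [0.1, -0.2, -0.6]
opening: 0.584
```

```bash
python3 - <<'E'
from h import *
import pickle
s=manip.read_state();print(s['t'],s['joint_positions'])
g=mk(BT-zb*.03,-zb,-yb);E=np.linalg.inv(pose())@g;print(pose()[:3,3],E[:3,3]*100,R.from_matrix(E[:3,:3]).as_rotvec(degrees=True))
w=cam('wrist','w4.png');pickle.dump(w,open('w4.pkl','wb'))
for dy in(-80,0,80):
  for dx in(-5,5):print(dy,dx,np.round(proj(w,BT+yb*dy/1e3-nb*dx/1e3),1))
E
```

```text
17.25 [-0.0146  0.7876 -0.6235  1.1085  0.6434  2.0418  0.3174]
[0.5572 0.0455 0.201 ] [11.7608 -0.064   0.0601] [-0.1067 -0.078   0.2322]
-80 -5 [242.7 282.2]
-80 5 [254.6 282.2]
0 -5 [241.8 191.8]
0 5 [254.9 191.8]
80 -5 [240.7  81.4]
80 5 [255.2  81.4]
```

View pics/w4.png

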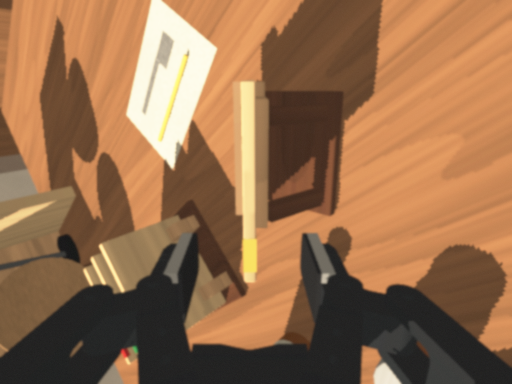

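The wrist view shows the upper edge at u 242–256, v 81–282, with the yellow mark at its lower end. That is exactly where the estimate projects. Joint 6 is close to its limit (2.04 of 2.06), so I'll descend in part and check.

Request:
servo_tool:
  moves: [1,-0.06,0.06,0,0,0.2,5,1.5,0,0,0,0,0,5,1.5,0,0,0,0,0,5,1.5,0,0,0,0,0,5,0.5,0,0,0,0,0,5,0,0,0,0,0,0,5]

```text
t: 17.8
ee_pos: [0.5325, 0.015, 0.1567]
orientation: [0.54, 0.003, 0.707, -0.456]
force: [0.2, 0.8, 0.1]
opening: 0.586
```

```bash
python3 - <<'E'
from h import *
s=manip.read_state();print(s['t'],s['joint_positions'])
g=mk(BT-zb*.03,-zb,-yb);E=np.linalg.inv(pose())@g;print(pose()[:3,3],E[:3,3]*100,R.from_matrix(E[:3,:3]).as_rotvec(degrees=True))
E
```

```text
17.8 [ 0.0597  0.7534 -0.6303  1.2768  0.6347  1.9177  0.2904]
[0.5325 0.015  0.1567] [ 5.8392  0.0447 -0.0354] [-0.0987 -0.0492 -0.065 ]
```

Request:
servo_tool:
  moves: [1.5,0.04,-0.03,0,0,0,5,1.5,0,0,0,0,0,5,1.5,0,0,0,0,0,5,1,0,0,0,0,0,5,0.34,0,0,0,0,0,4,0,0,0,0,0,0,3,0,0,0,0,0,0,2,0,0,0,0,0,0,1.6,0,0,0,0,0,0,1.2,0,0,0,0,0,0,0.8]
  force: 40

```text
t: 18.63
ee_pos: [0.5094, -0.0123, 0.1127]
orientation: [0.541, 0.003, 0.707, -0.455]
force: [0.6, 1.3, 4.5]
opening: 0.107
```

Request:
servo_tool:
  moves: [0,0,0,0,0,0,0.4,0,0,0,0,0,0,0.2,0,0,0,0,0,0,0.2,0,0,0,0,0,0,0.2,0,0,0,0,0,0,0.2]

```text
t: 19.05
ee_pos: [0.5094, -0.0123, 0.1127]
orientation: [0.541, 0.003, 0.707, -0.455]
force: [0.4, 1.3, 4.7]
opening: 0.11
```

```bash
python3 - <<'E'
from h import *
s=manip.read_state();print(s['t'],s['joint_positions'],s['opening']*85.4,s['force'])
T=pose();print(T);d=T[:3,3]-BT;print('TCP rel top: n,y,z mm',d@nb*1e3,d@yb*1e3,d@zb*1e3)
E
```

```text
19.05 [ 0.1152  0.7397 -0.6274  1.4117  0.6418  1.8058  0.2689] 9.40993290677439 [0.4211 1.2828 4.7085]
[[-0.4136  0.4969  0.763   0.5094]
 [-0.4895  0.5852 -0.6465 -0.0123]
 [-0.7677 -0.6408  0.0012  0.1127]
 [ 0.      0.      0.      1.    ]]
TCP rel top: n,y,z mm -0.43934948487952985 -0.435809501868334 -28.27757525846596
```

The board is gripped (opening 9.4 mm), with the TCP 28.3 mm below its upper edge. I'll lift it along the board, then away from the easel along its normal, and meanwhile measure the strip.

Request:
servo_tool:
  moves: [-0.3,0,0,0,0,0,0.2,-0.7,0,0,0,0,0,0.2,-1,0,0,0,0,0,0.2,-1,0,0,0,0,0,0.2,-1,0,0,0,0,0,0.2,-1,0,0,0,0,0,0.2,0,0,0,0,0,0,0.2]

```text
t: 19.63
ee_pos: [0.5309, 0.0133, 0.1521]
orientation: [0.542, 0.003, 0.707, -0.455]
force: [-1.6, -2.0, 2.7]
opening: 0.109
```

```bash
python3 - <<'E'
from h import *
import pickle
s=manip.read_state();print(s['t'],s['joint_positions'],s['opening']*85.4,s['force']);print(pose())
t=pickle.load(open('d0.pkl','rb'))['top'];hsv=cv2.cvtColor(t['img'],cv2.COLOR_RGB2HSV)
m=((hsv[...,1]<60)&(hsv[...,2]>120));m[:160]=0;m[200:]=0;m[:,:354]=0;m[:,368:]=0
v,u=np.where(m);wt=255-hsv[v,u,1].astype(float);print(len(u),u.min(),u.max(),v.min(),v.max(),'strip',onz(t,np.average(u,weights=wt),np.average(v,weights=wt),.0125))
p=np.polyfit(v,u,1);print([onz(t,np.polyval(p,q),q,.0125) for q in(v.min(),v.max())])
T0=pose();B=T0.copy();B[:3,3]+=nb*.06
C=mk([.50,-.36,.33],[0,0,-1],az(2))
path(B,C,20,4,.1017)
E
```

```text
19.6333 [ 0.0642  0.7508 -0.6307  1.2911  0.6355  1.9038  0.2886] 9.311589484640084 [-1.5617 -1.958   2.6996]
[[-0.4122  0.4974  0.7633  0.5309]
 [-0.4891  0.5861 -0.646   0.0133]
 [-0.7687 -0.6396  0.0016  0.1521]
 [ 0.      0.      0.      1.    ]]
72 355 362 162 187 strip [ 0.5376 -0.4303  0.0125]
[array([ 0.5866, -0.4275,  0.0125]), array([ 0.5039, -0.4322,  0.0125])]
20 x [-0.1, -1.81, 0.53] [-2.03, -0.73, 1.9]
4 [ 0.4852 -0.0791  0.237 ] [ 0.4538 -0.123   0.1508] tilt 32.1 tz az -32.0
8 [ 0.476  -0.144   0.2744] [ 0.4544 -0.1796  0.1816] tilt 24.2 tz az -23.4
12 [ 0.4749 -0.214   0.3025] [ 0.4619 -0.2392  0.2049] tilt 16.2 tz az -14.8
16 [ 0.4828 -0.2867  0.3212] [ 0.4772 -0.2998  0.2205] tilt 8.1 tz az -6.2
20 [ 0.5004 -0.3594  0.3306] [ 0.5004 -0.3593  0.2289] tilt 0.1 tz az 2.1
```

Request:
servo_tool:
  moves: [0,-0.6,0,0,0,0,0.2,0,-1.4,0,0,0,0,0.2,0,-2,0,0,0,0,0.2,0,-2,0,0,0,0,0.2,-0.1,-1.81,0.53,-2.03,-0.73,1.9,0.2,-0.1,-1.81,0.53,-2.03,-0.73,1.9,0.2,-0.1,-1.81,0.53,-2.03,-0.73,1.9,0.2,-0.1,-1.81,0.53,-2.03,-0.73,1.9,0.2,-0.1,-1.81,0.53,-2.03,-0.73,1.9,0.2]

```text
t: 20.38
ee_pos: [0.4806, -0.0968, 0.2458]
orientation: [0.598, -0.002, 0.724, -0.344]
force: [-0.1, 0.0, -2.1]
opening: 0.105
```

```bash
python3 - <<'E'
from h import *
s=manip.read_state();print(s['t'],s['joint_positions'],s['qd'],s['opening']*85.4);print(pose())
E
```

```text
20.3833 [ 0.403   0.4043 -0.7226  1.5114  0.5738  1.7603  0.7112] [ 0.669  -0.505  -0.1198  0.1878 -0.1641 -0.3569  1.0028] 8.96497903376965
[[-0.2849  0.4088  0.867   0.4806]
 [-0.4133  0.7637 -0.4959 -0.0968]
 [-0.8649 -0.4996 -0.0487  0.2458]
 [ 0.      0.      0.      1.    ]]
```

Request:
servo_tool:
  moves: [-0.1,-1.81,0.53,-2.03,-0.73,1.9,0.2,-0.1,-1.81,0.53,-2.03,-0.73,1.9,0.2,-0.1,-1.81,0.53,-2.03,-0.73,1.9,0.2,-0.1,-1.81,0.53,-2.03,-0.73,1.9,0.2,-0.1,-1.81,0.53,-2.03,-0.73,1.9,0.2,-0.1,-1.81,0.53,-2.03,-0.73,1.9,0.2,-0.1,-1.81,0.53,-2.03,-0.73,1.9,0.2,-0.1,-1.81,0.53,-2.03,-0.73,1.9,0.2,-0.1,-1.81,0.53,-2.03,-0.73,1.9,0.2,-0.1,-1.81,0.53,-2.03,-0.73,1.9,0.2]

```text
t: 21.22
ee_pos: [0.4782, -0.2707, 0.3163]
orientation: [0.681, -0.009, 0.724, -0.108]
force: [1.5, 0.5, -2.2]
opening: 0.111
```

Request:
servo_tool:
  moves: [-0.1,-1.81,0.53,-2.03,-0.73,1.9,0.2,-0.1,-1.81,0.53,-2.03,-0.73,1.9,0.2,-0.1,-1.81,0.53,-2.03,-0.73,1.9,0.2,-0.1,-1.81,0.53,-2.03,-0.73,1.9,0.2,-0.1,-1.81,0.53,-2.03,-0.73,1.9,0.2,0,0,0,0,0,0,0.2,0,0,0,0,0,0,0.2]

```text
t: 21.8
ee_pos: [0.498, -0.3629, 0.3278]
orientation: [0.706, -0.011, 0.708, 0.011]
force: [0.5, 0.8, -0.9]
opening: 0.109
```

```bash
python3 - <<'E'
from h import *
s=manip.read_state();print(s['t'],s['joint_positions'],s['opening']*85.4);print(pose())
C=mk([.5365,-.4315,.30],[0,0,-1],az(2));E=np.linalg.inv(pose())@C;print(E[:3,3]*100,R.from_matrix(E[:3,:3]).as_rotvec(degrees=True))
E
```

```text
21.8 [ 1.0285  0.4219 -0.6807  1.1832  0.2613  1.6241  2.0076] 9.284484081899198
[[-0.003  -0.0311  0.9995  0.498 ]
 [ 0.0009  0.9995  0.0311 -0.3629]
 [-1.      0.001  -0.003   0.3278]
 [ 0.      0.      0.      1.    ]]
[ 2.7597 -6.9749  3.6473] [-0.2183 -0.1721 -0.0576]
```

Request:
servo_tool:
  moves: [0.2,-1.4,0.73,0,-0.17,0,0.2,0.8,-1.4,0.73,0,0,0,0.2,1,-1.4,0.73,0,0,0,0.2,1,-1.4,0.73,0,0,0,0.2,1.2,-1.37,0.73,0,0,0,0.2,0.8,0,0,0,0,0,0.2,0,0,0,0,0,0,0.2,0,0,0,0,0,0,0.2,0,0,0,0,0,0,0.2]

```text
t: 22.55
ee_pos: [0.5384, -0.4281, 0.2804]
orientation: [0.708, -0.013, 0.706, 0.013]
force: [-0.1, 0.0, -1.6]
opening: 0.109
```

```bash
python3 - <<'E'
from h import *
import pickle
s=manip.read_state();print(s['t'],s['joint_positions'],s['opening']*85.4);print(pose())
w=cam('wrist','w5.png');pickle.dump(w,open('w5.pkl','wb'))
t=cam('top');pickle.dump(t,open('t5.pkl','wb'))
b=t['img'][120:230,290:420,::-1]
cv2.imwrite('pics/c5.png',np.hstack([w['img'][:,:,::-1],cv2.resize(b,(288,384)if 0 else(288,244),interpolation=cv2.INTER_CUBIC) if 0 else np.vstack([cv2.resize(b,(288,244),interpolation=cv2.INTER_CUBIC),np.zeros((140,288,3),np.uint8)])]))
E
```

```text
22.55 [ 0.9832  0.5888 -0.6418  1.0484  0.3388  1.5978  2.0446] 9.351097456878707
[[ 0.0023 -0.0364  0.9993  0.5384]
 [-0.0007  0.9993  0.0364 -0.4281]
 [-1.     -0.0008  0.0023  0.2804]
 [ 0.      0.      0.      1.    ]]
```

View pics/c5.png

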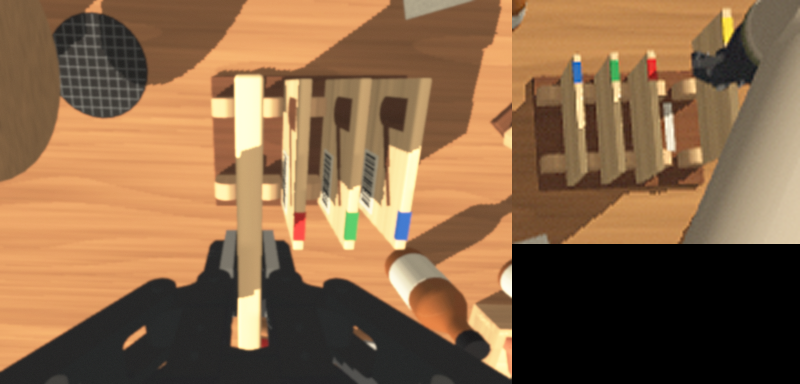

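The wrist view shows the held board at u 235–262. Teeth stand either side of the free slot: left ends at u≈212, v≈105 and 188; right ends at u≈285. The stored boards' upper edges end at (299,247), (350,247) and (400,247). I'll measure these.

```bash
python3 - <<'E'
from h import *
import pickle
w=pickle.load(open('w5.pkl','rb'));im=w['img'].astype(int);g=im.sum(2);hsv=cv2.cvtColor(w['img'],cv2.COLOR_RGB2HSV).astype(int)
def edges(v,a,b,k=8):
    x=g[v-1:v+2,a:b].mean(0);d=x[2:]-x[:-2];i=[j for j in range(1,len(d)-1) if abs(d[j])>45 and abs(d[j])>=abs(d[j-1]) and abs(d[j])>abs(d[j+1])]
    return [(j+a+1,int(d[j])) for j in i]
for v in(100,105,110,184,188,192):print('tooth row',v,edges(v,200,330))
for v in(90,130,225,240):print('bd',v,edges(v,225,440))
for v in(320,335,342):print('held',v,edges(v,225,275))
# marks
for nm,(lo,hi) in dict(red=((0,150,90),(8,255,255)),green=((55,100,60),(85,255,255)),blue=((105,120,60),(125,255,255))).items():
    m=cv2.inRange(hsv.astype(np.uint8),lo,hi);m[:205]=0;m[255:]=0;m[:,:285]=0
    v,u=np.where(m>0);c=max(cv2.findContours(m,0,1)[0],key=cv2.contourArea);r=cv2.minAreaRect(c);print(nm,r,onz(w,*r[0],.142))
t=pickle.load(open('t5.pkl','rb'));h=cv2.cvtColor(t['img'],cv2.COLOR_RGB2HSV)
m=((h[...,1]<60)&(h[...,2]>150));m[:155]=0;m[200:]=0;m[:,:350]=0;m[:,372:]=0;v,u=np.where(m);print(len(u),u.min(),u.max(),'strip',onz(t,u.mean(),v.mean(),.0125))
E
```

```text
tooth row 100 [(211, 118), (227, -50), (234, 194), (261, -113), (263, 89), (272, -52), (278, -75), (285, 196), (289, -236), (295, 156), (298, -90), (300, 55), (310, -52)]
tooth row 105 [(211, 139), (227, -53), (234, 181), (261, -98), (263, 92), (272, -51), (278, -78), (285, 169), (289, -203), (295, 183), (298, -101), (300, 51), (310, -55)]
tooth row 110 [(211, 111), (227, -53), (234, 179), (261, -94), (263, 91), (272, -50), (278, -80), (285, 125), (288, -184), (295, 61), (299, 69), (310, -54)]
tooth row 184 [(214, 91), (262, 94), (277, -51), (285, 271), (289, -160), (291, 91), (294, -186), (306, -68), (323, -76)]
tooth row 188 [(214, 108), (229, -55), (234, -74), (262, 156), (270, -55), (276, -84), (285, 253), (289, -140), (291, 71), (294, -180), (322, -124), (325, 57)]
tooth row 192 [(214, 111), (229, -55), (234, -70), (262, 157), (270, -54), (276, -85), (280, 146), (285, 288), (289, -134), (291, 72), (294, -171), (319, 95), (322, -97), (325, -158)]
bd 90 [(234, 372), (263, -259), (285, 240), (298, -187), (300, 53), (312, -182), (324, 99), (359, 65), (370, -85), (418, 57), (430, -12
[... 454 characters left out ...]
4), (261, -151), (264, 79), (285, 106), (290, 98), (302, -51), (339, 103), (344, -46), (354, -75), (387, 76), (405, -97), (408, -58), (411, -74)]
held 320 [(232, 219), (237, 175), (260, -245), (268, -64)]
held 335 [(231, 244), (237, 145), (259, -177), (268, -188)]
held 342 [(230, 254), (238, 125), (260, -239), (268, -65)]
red ((299.5, 226.5), (27.0, 11.0), 90.0) [ 0.5907 -0.3772  0.142 ]
green ((350.5148620605469, 226.3514862060547), (10.845905303955078, 25.870967864990234), 5.710593223571777) [ 0.5887 -0.3281  0.142 ]
blue ((402.1821594238281, 225.4523162841797), (11.372767448425293, 26.651836395263672), 8.530765533447266) [ 0.586  -0.2786  0.142 ]
65 359 362 strip [ 0.5352 -0.4309  0.0125]
```

```bash
python3 - <<'E'
from h import *
import pickle
w=pickle.load(open('w5.pkl','rb'))
zt=.2804+.0283
print('cam',w['T'][:3,3])
for v,(a,b) in {90:(234,262.5),130:(234,262),320:(237,260),342:(237.5,260)}.items():print('held',onz(w,(a+b)/2,v,zt),'width',(onz(w,b,v,zt)-onz(w,a,v,zt))[1])
print('tooth outer ends z.05',[onz(w,u,v,.05) for u,v in((211,105),(214,188))])
for u,v in((299.3,226),(299.3,240),(305,130)):print(onz(w,u,v,.142))
# stored centre lines at several v
for nm,L in dict(red=[(225,293,305),(90,298,312)],green=[(225,344,357),(130,355,366),(90,359,370)],blue=[(225,396,409),(130,412,423),(90,418,430)]).items():
    for v,a,b in L:print(nm,onz(w,(a+b)/2,v,.142),(onz(w,b,v,.142)-onz(w,a,v,.142))[1])
E
```

```text
cam [ 0.4599 -0.43    0.4232]
held [ 0.4626 -0.4304  0.3087] width 0.009772675033397404
held [ 0.4763 -0.43    0.3087] width 0.009966535234382345
held [ 0.5584 -0.4269  0.3087] width 0.00999262668060813
held [ 0.5704 -0.4264  0.3087] width 0.010031590341862018
tooth outer ends z.05 [array([ 0.4864, -0.4728,  0.05  ]), array([ 0.5856, -0.4692,  0.05  ])]
[ 0.5902 -0.3774  0.142 ]
[ 0.6051 -0.3761  0.142 ]
[ 0.4982 -0.3801  0.142 ]
red [ 0.5891 -0.3778  0.142 ] 0.011527432729311837
red [ 0.4647 -0.3831  0.142 ] 0.011785177214109765
green [ 0.5873 -0.3283  0.142 ] 0.01248245400717135
green [ 0.4965 -0.3316  0.142 ] 0.009607700157251153
green [ 0.4629 -0.3331  0.142 ] 0.00925557964748891
blue [ 0.5855 -0.2784  0.142 ] 0.012476805357183152
blue [ 0.4947 -0.2819  0.142 ] 0.009603365051912949
blue [ 0.4611 -0.283   0.142 ] 0.01009241461273952
```

```bash
python3 - <<'E'
from h import *
import pickle
w=pickle.load(open('w5.pkl','rb'));g=w['img'].astype(int).sum(2)
def e(u,a,b):
    x=g[a:b,u-2:u+3].mean(1);d=x[2:]-x[:-2];return sorted([(int(j)+a+1,int(d[j])) for j in np.argsort(-abs(d))[:4]])
for nm,u1,u2,z in(('red',299,305,.142),('green',350,364,.142),('blue',402,424,.142),('held',248,248,.3087)):
    r=(235,258) if nm!='held' else (330,355)
    A=e(u1,*r);B=e(u2,65,90);print(nm,A,B,[onz(w,u1,q[0],z)[0].round(4) for q in A],[onz(w,u2,q[0],z)[0].round(4) for q in B])
E
```

```text
red [(239, 144), (240, 214), (241, 142), (249, -140)] [(67, -79), (77, 103), (78, 205), (79, 170)] [np.float64(0.6041), np.float64(0.6051), np.float64(0.6062), np.float64(0.615)] [np.float64(0.4466), np.float64(0.4544), np.float64(0.4552), np.float64(0.456)]
green [(239, 193), (240, 193), (249, -163), (250, -130)] [(75, -61), (77, 156), (78, 186), (79, 118)] [np.float64(0.6022), np.float64(0.6033), np.float64(0.6131), np.float64(0.6142)] [np.float64(0.4511), np.float64(0.4526), np.float64(0.4534), np.float64(0.4542)]
blue [(239, 216), (248, -217), (249, -331), (250, -251)] [(76, 59), (77, 134), (78, 130), (79, 62)] [np.float64(0.6004), np.float64(0.6102), np.float64(0.6113), np.float64(0.6124)] [np.float64(0.4501), np.float64(0.4508), np.float64(0.4516), np.float64(0.4524)]
held [(348, -144), (349, -355), (350, -395), (351, -202)] [(70, -141), (73, 163), (74, 247), (75, 207)] [np.float64(0.5737), np.float64(0.5743), np.float64(0.5749), np.float64(0.5754)] [np.float64(0.4561), np.float64(0.4571), np.float64(0.4574), np.float64(0.4577)]
```

Everything agrees: the held board's yaw is 2.1°, the same as the rack's, and its mid x of 0.537 matches the row's 0.537. It only needs a shift of −2.2 mm in y. I'll lower it to just above the teeth.

Request:
servo_tool:
  moves: [0.5,-0.22,0,0,0,0,0.2,1.5,0,0,0,0,0,0.2,2,0,0,0,0,0,0.2,2,0,0,0,0,0,0.2,2,0,0,0,0,0,0.2,1.5,0,0,0,0,0,0.2,0.8,0,0,0,0,0,0.2,0,0,0,0,0,0,0.2,0,0,0,0,0,0,0.2,0,0,0,0,0,0,0.2]

```text
t: 23.48
ee_pos: [0.5389, -0.4318, 0.1776]
orientation: [0.708, -0.013, 0.706, 0.012]
force: [0.5, 0.4, -2.0]
opening: 0.111
```

```bash
python3 - <<'E'
from h import *
s=manip.read_state();print(s['t'],s['force'],s['opening']*85.4);T=pose();print(T)
w=cam('wrist','w6.png');g=w['img'].astype(int).sum(2)
zt=T[2,3]+.0283
def edges(v,a,b):
    x=g[v-1:v+2,a:b].mean(0);d=x[2:]-x[:-2];return [(j+a+1,int(d[j])) for j in range(1,len(d)-1) if abs(d[j])>60 and abs(d[j])>=abs(d[j-1]) and abs(d[j])>abs(d[j+1])]
for v in(90,130,320):
    E=edges(v,215,420);print(v,[(q,dd,*onz(w,q,v,.142)[:2].round(4)) for q,dd in E])
print('target y held',T[1,3]+.0004)
E
```

```text
23.4833 [ 0.4696  0.4111 -2.04  ] 9.45200052264247
[[ 0.003  -0.035   0.9994  0.5389]
 [-0.0013  0.9994  0.035  -0.4318]
 [-1.     -0.0014  0.0029  0.1776]
 [ 0.      0.      0.      1.    ]]
90 [(234, 379, np.float64(0.4648), np.float64(-0.4419)), (263, -241, np.float64(0.4643), np.float64(-0.4264)), (299, 100, np.float64(0.4636), np.float64(-0.4071)), (353, -86, np.float64(0.4626), np.float64(-0.3783))]
130 [(234, 280, np.float64(0.4861), np.float64(-0.4414)), (261, -191, np.float64(0.4856), np.float64(-0.4265)), (297, 181, np.float64(0.4849), np.float64(-0.4065)), (300, -163, np.float64(0.4849), np.float64(-0.4048)), (308, -121, np.float64(0.4847), np.float64(-0.4004)), (325, 117, np.float64(0.4844), np.float64(-0.391)), (349, -73, np.float64(0.4839), np.float64(-0.3777)), (371, -127, np.float64(0.4835), np.float64(-0.3655)), (408, 114, np.float64(0.4828), np.float64(-0.345))]
320 [(232, 203, np.float64(0.6144), np.float64(-0.4402)), (237, 181, np.float64(0.6143), np.float64(-0.4368)), (259, -166, np.float64(0.6137), np.float64(-0.4219)), (267, -190, np.float64(0.6136), np.float64(-0.4165)), (414, 106, np.float64(0.61), np.float64(-0.3171))]
target y held -0.4314117301519465
```

View pics/w6.png

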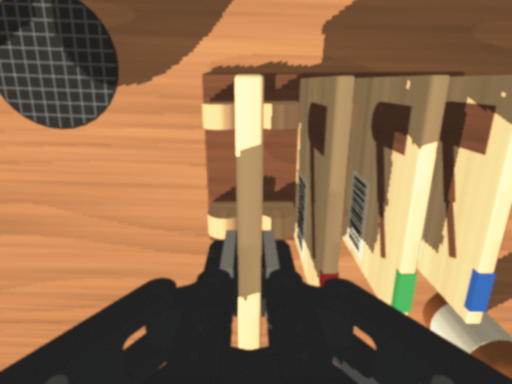

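```bash
python3 - <<'E'
from h import *
w=cam('wrist');T=pose();print(T[:3,3]);g=w['img'].astype(int).sum(2);zt=T[2,3]+.0283
np.set_printoptions(linewidth=200)
def edges(v,a,b):
    x=g[v-1:v+2,a:b].mean(0);d=x[2:]-x[:-2];return [(j+a+1,int(d[j])) for j in range(1,len(d)-1) if abs(d[j])>40 and abs(d[j])>=abs(d[j-1]) and abs(d[j])>abs(d[j+1])]
for v in(108,115,122,212,218,224):print(v,edges(v,195,310))
for v in(115,218):
    h=onz(w,248,v,zt);print('held',v,h)
    for u in(202,207,263,293,299):print(u,onz(w,u,v,.05)[1],end=' ')
    print()
E
```

```text
[ 0.5389 -0.4318  0.1777]
108 [(201, 132), (223, -48), (231, -48), (234, 231), (261, -122), (263, 111), (272, -240)]
115 [(202, 131), (223, -49), (231, -50), (234, 225), (261, -112), (263, 107), (272, -232)]
122 [(202, 115), (223, -50), (231, -48), (234, 217), (260, -115), (263, 112), (271, -243), (298, 45), (301, -51)]
212 [(208, -106), (237, 69), (262, -65), (298, -127), (303, 119)]
218 [(207, 122), (262, 156), (271, -217), (298, -91), (303, 162)]
224 [(208, 115), (226, -52), (234, -56), (262, 146), (271, -243), (294, 145), (297, -257), (303, 137)]
held 115 [ 0.4715 -0.4338  0.206 ]
202 -0.47233454008162684 207 -0.46818615903557537 263 -0.42174246692417344 293 -0.39687563704554996 299 -0.3919034189988269 
held 218 [ 0.5109 -0.4325  0.206 ]
202 -0.4733245770125627 207 -0.4687310480729922 263 -0.4173058085287408 293 -0.3897733930440077 299 -0.3842683172121846
```

Teeth midpoint in the wrist frame is y ≈ −0.4295, while the held board is at −0.4316. I'll shift +1.6 mm and insert gently.

Request:
servo_tool:
  moves: [0,0.16,0,0,0,0,0.2,0,0,0,0,0,0,0.2,1,0,0,0,0,0,0.2,0.8,0,0,0,0,0,0.2,0.5,0,0,0,0,0,0.2,0,0,0,0,0,0,0.2,0,0,0,0,0,0,0.2]

```text
t: 24.17
ee_pos: [0.5378, -0.4298, 0.1521]
orientation: [0.707, -0.012, 0.707, 0.013]
force: [0.5, -0.2, -1.9]
opening: 0.107
```

```bash
python3 - <<'E'
from h import *
s=manip.read_state();print(s['t'],s['force'],s['ft_torque'],s['opening']*85.4);print(pose())
E
```

```text
24.1667 [ 0.4853 -0.2465 -1.9428] [ 0.0596 -0.0359 -0.0032] 9.096908301571295
[[-0.0001 -0.035   0.9994  0.5378]
 [ 0.0009  0.9994  0.035  -0.4298]
 [-1.      0.0009 -0.0001  0.1521]
 [ 0.      0.      0.      1.    ]]
```

Request:
servo_tool:
  moves: [0.5,0,0,0,0,0,0.2,0.6,0,0,0,0,0,0.2,0.6,0,0,0,0,0,0.2,0.6,0,0,0,0,0,0.2,0.6,0,0,0,0,0,0.2,0.4,0,0,0,0,0,0.2,0,0,0,0,0,0,0.2,0,0,0,0,0,0,0.2]

```text
t: 24.83
ee_pos: [0.5381, -0.4299, 0.1197]
orientation: [0.707, -0.012, 0.707, 0.012]
force: [-0.2, -0.4, -2.9]
opening: 0.112
```

Request:
servo_tool:
  moves: [0.2,0,0,0,0,0,0.2,0.1,0,0,0,0,0,0.2,0,0,0,0,0,0,0.2,0,0,0,0,0,0,0.2]

```text
t: 25.17
ee_pos: [0.5383, -0.43, 0.1172]
orientation: [0.707, -0.012, 0.707, 0.012]
force: [-0.7, -0.2, -1.2]
opening: 0.11
```

```bash
python3 - <<'E'
from h import *
s=manip.read_state();print(s['t'],s['force'],s['ft_torque'],s['opening']*85.4);print(pose())
E
```

```text
25.1667 [-0.677  -0.2473 -1.2286] [0.0049 0.0099 0.0462] 9.36331804996866
[[ 0.0013 -0.035   0.9994  0.5383]
 [-0.0003  0.9994  0.035  -0.43  ]
 [-1.     -0.0003  0.0013  0.1172]
 [ 0.      0.      0.      1.    ]]
```

Request:
servo_tool:
  moves: [0.1,0,0,0,0,0,0.2,0.1,0,0,0,0,0,0.2,0,0,0,0,0,0,0.2,0,0,0,0,0,0,0.2]

```text
t: 25.5
ee_pos: [0.5382, -0.4299, 0.115]
orientation: [0.707, -0.012, 0.707, 0.012]
force: [0.3, -0.2, -1.5]
opening: 0.106
```

Request:
servo_tool:
  moves: [0.1,0,0,0,0,0,0.2,0,0,0,0,0,0,0.2,0,0,0,0,0,0,0.2]

```text
t: 25.75
ee_pos: [0.5383, -0.43, 0.114]
orientation: [0.707, -0.012, 0.707, 0.012]
force: [-0.2, -0.3, -1.6]
opening: 0.108
```

Request:
servo_tool:
  moves: [0.1,0,0,0,0,0,0.2,0,0,0,0,0,0,0.2,0,0,0,0,0,0,0.2]

```text
t: 26.0
ee_pos: [0.5386, -0.43, 0.1137]
orientation: [0.708, -0.013, 0.706, 0.012]
force: [0.2, 0.8, 2.8]
opening: 0.107
```

It touches the floor at TCP z = 0.1137, exactly as predicted. I'll release with a small opening, because the red board is close.

Request:
servo_tool:
  moves: [0,0,0,0,0,0,1.2,0,0,0,0,0,0,1.6,0,0,0,0,0,0,2.2,0,0,0,0,0,0,2.5,0,0,0,0,0,0,2.5,0,0,0,0,0,0,2.5]

```text
t: 26.5
ee_pos: [0.5382, -0.4299, 0.1129]
orientation: [0.707, -0.012, 0.707, 0.012]
force: [-0.8, -0.8, 0.0]
opening: 0.288
```

Request:
servo_tool:
  moves: [-0.5,0,0,0,0,0,2.5,-1,0,0,0,0,0,2.5,-1,0,0,0,0,0,2.5,-1.5,0,0,0,0,0,2.5,-2,0,0,0,0,0,2.5,-3,0,0,0,0,0,2.5,-3,0,0,0,0,0,2.5,-3,0,0,0,0,0,2.5,-1,0,0,0,0,0,2.5,0,0,0,0,0,0,2.5]

```text
t: 27.33
ee_pos: [0.5396, -0.4302, 0.2787]
orientation: [0.71, -0.014, 0.704, 0.011]
force: [0.2, -1.0, 0.9]
opening: 0.295
```

```bash
python3 - <<'E'
from h import *
s=manip.read_state();print(s['t'],s['force'],s['opening']*85.4,s['ee_pos'])
w=cam('wrist');sd=cam('side')
a=cv2.resize(sd['img'][120:350,130:350,::-1],(380,397))[:384];cv2.imwrite('pics/c7.png',np.hstack([w['img'][:,100:,::-1],a]))
E
```

```text
27.3333 [ 0.2273 -0.9654  0.8623] 25.19194113907155 [ 0.5396 -0.4302  0.2787]
```

View pics/c7.png

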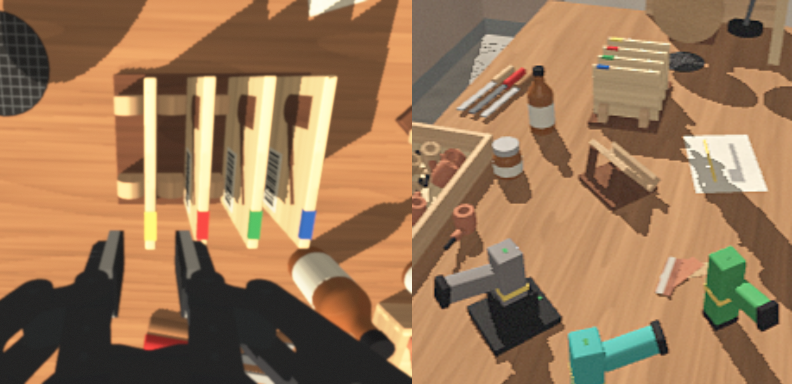

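The final view shows all four boards upright and level (yellow ends at v≈78 and 248, the others at about 77 and 247). The scanner is back in its stand, the easel is empty and the gripper is clear of everything. Handing in.

```bash
python3 -c "
from plant import manip
print(manip.sign_off(), manip.read_state()['t'])"
```

```text
the job is handed in; nothing more can be done
the job is handed in; nothing more can be done
```

The job is done and handed in at about 27.5 s of the 61 s allowed; the hand-in gave no verdict.

- **Barcode read:** I took the grey scanner from its stand and held it still for about 1.7 s, about 100 mm from the label. The aim was within 1 mm of the label's middle, 0.1° off square, handle up the board and not touching it.
- **Scanner put back:** It stands nose-down in its stand again, its green dot within 2 mm of where it started.
- **Board filed:** It stands upright in the free slot next to the red-marked board. It touched the slot floor at exactly the predicted height (TCP z = 0.1137 m). In the last pictures its ends line up with the neighbouring boards to within a pixel or two by eye; I did not measure that again after letting go.
- **Everything else:** The stored boards, jar, bottle and pipe look undisturbed in the last pictures. The gripper was clear of everything, and the highest tool force in any reading was about 6 N.

**Disagreements in the checks:**
- The arm's measured position varied by 1–3 mm between readings, and the cameras gave slot positions 1–3 mm apart. I therefore set the final slot alignment from the wrist view of the teeth, and the board went in without catching.
- Pictures viewed came to exactly 10, counting crops and composites.

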